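Pass a ground plate through the tunnel demagnetiser

ROBOT

A 7-joint arm with a two-finger parallel gripper is mounted at the origin on the work surface. World frame = base frame: x ahead of the robot, y to its left, z up, the work surface at z = 0. Lengths are in mm, angles in rad, forces in N, time in s.
With the tool pointing down it reaches from about 425 to 825 mm from the base axis. Payload 3.6 kg.
Tool frame: the origin (TCP) lies where the fingers leave the gripper's body, on its centre line; the fingertips stand 73 mm ahead of it and the grasp point (between the pads) lies 54 mm ahead of it; y points along the fingers, z is the direction in which the jaws open and shut, and the axes are right-handed (so a half turn about y gives the same grasp; the last joint's range is limited). The gripper opens to 85 mm and grips with 20 to 120 N. Pads are 22 mm wide; open, the fingers measure 114 mm over their backs; the gripper's body (76 mm by 85 mm) begins 54 mm behind the grasp point. The pads swing forward as they close: fully open they stand 13 mm farther back than shut.
Start: joints at [-1.296, 0.615, -0.013, 1.423, 0.008, 1.103, -0.04], TCP at [192.555, 620.798, 303.897] pointing down, gripper open.
Joint ranges: [-3.12, 3.12], [-0.3, 2.06], [-1.34, 1.32], [0.26, 2.42], [-1.36, 4.5], [0.01, 1.98], [-2.84, 2.84]. Speed limits (rad/s): [2.79, 2.79, 3.14, 3.14, 3.14, 3.14, 3.14].

INTERFACE

Orientations are given as a unit quaternion [x, y, z, w].
In Python, from plant import r, vision, order gives the robot as it stands.
- The arm moves only by the shell command python3 -m inch 'ROWS'. ROWS is JSON, a list of rows, each a list of 7 numbers: the shift along the tool's x, y, z in cm, then the turn, a rotation vector about the tool's x, y, z in degrees, then the opening, from 0 (shut) to 1 (fully open). A call has 1 to 20 rows; each row shifts and turns the pose as measured when the row begins, along the tool's axes as they then stand; what a row does not reach is not made up. A row lasts 1/12 s, in which the tool goes at most 41.7 mm and 7.16 degrees, less where a joint would pass 70% of its speed; a pose out of reach is approached as far as the arm can. A call is refused whole if a number of a shift passes 4.17 or a number of a turn 7.16, either way. A call with a gripper value outside its range is refused whole. The fingers move at their own pace and stop on an object; the grip force is fixed at half the most. Time passes only in rows, so rows that do not move let the fingers close. It gives the time, the measured TCP pose, the force and the opening at its end, in the units of the state.
- r.get_state(): the state, without advancing time (a new reading comes with each control period).
- vision.capture(name): name is "side" or "top"; returns (picture, depth): 480x640x3 uint8, red, green, blue; 480x640 float32, mm along the optical axis (not along the pixel's ray), 0 where there is no reading.
- vision.camera_info(name): a dict with "fx", "fy", "cx", "cy" (pixels), "D" ([k1, k2, p1, p2, k3] as OpenCV has them; the pictures are not rectified), "camera_from_world" (4x4, takes a point from world to camera coordinates). Camera axes: x right, y down, z forward; pixel columns grow to the right and rows downward; lengths in mm; the calibration is good to about 2 mm. A picture is of the moment at which its call begins. camera_info takes no time and is no camera call.
- order.hand_in(): hands the job in, once; it reports no verdict.
The state is a dict: "time": time; "qpos": joint angles; "joint_velocities": joint speeds; "joint_torque": joint torques, N m; "position": TCP position; "tool_rot": TCP orientation; "contact_force": force on the tool from outside, world axes, zero at the start; "wrist_torque": the same for the moment, N m; "grip_width": finger opening in mm.
Only numpy, scipy, OpenCV 4.12 (cv2) and the standard library are available. Lean on these libraries where they do the work, as an engineer would, in place of code of your own. Each camera call takes 0.05 s, during which the arm holds its last target.

TASK

Demagnetise the flat steel plate with the two big bores: switch the demagnetiser on before the plate goes in (turn the handle clockwise to its stop), slide the plate flat along the slide table right through the low tunnel and well clear of it on the other side, short of the half-ring standing there, and only then turn the switch back fully off. Never lift the plate off the slide table, and leave both half-rings, the bottle and the tape roll where they stand.

Things in the scene. Friction and masses are not known exactly. Their poses are not given: they have to be found in the camera images.
- tunnel (a point): Tunnel demagnetiser (a flat coil round a slide table). Point: middle of its tunnel, on the slide surface. Axes: y along the table the way the plate must go (infeed half -y, outfeed half +y), x across, z up. The coil, black between two grey flanges, is 200 mm wide (x), 60 deep (y), flat top 56 above the slide surface; the tunnel through it is 104 wide and 22 high, open at both ends.
- demag: The whole demagnetiser, fixed to the bench; its place and turn vary. Origin: on the bench under the tunnel's middle, axes as the tunnel's. Its slide table is a smooth dark brown board 250 mm wide (x), 740 long (y), centred here, its surface 45 above the bench. A grey switch box (82 in x, 105 in y, top 85 above the bench) stands beside the coil, centred at x = +170, y = 0.
- mouth_in (a point): Middle of the tunnel's infeed mouth, on the slide surface, 30 mm before the tunnel's middle; axes as the tunnel's. Two white guide rails, 14 high and 8 thick, flare from the mouth's sides: about 110 apart at the mouth, 140 apart 46 mm out.
- mouth_out (a point): Middle of the tunnel's outfeed mouth, 30 mm past the tunnel's middle; same axes and the same two flared rails.
- plate_mid (a point): Loose bare steel plate, 90 (x) by 160 (y, long) by 12 mm, 0.7 to 1 kg, flat on the infeed half, skewed up to 0.65 rad. Two through bores, 52 diameter, on its long centre line, 42 either side of its middle; webs: 32 between bores, 12 from bore to end, 19 to the sides. Point: its centre, half-way up, in the web between the bores. z up; the same either way round.
- switch (a joint): Rotary switch on top of the switch box, a vertical axis: 0 rad = off, 1.05 rad (60 degrees clockwise seen from above) = on, with stops at both ends. It stays where it is left; turning takes about 0.06 N m.
- switch_grip (a point): Grip point of the switch handle, on its turning axis, 37 mm above the switch box and 7 below the handle's top. The handle is a black bar 49 long, 14 thick, 32 tall on a disc of 52 diameter. The bar's long direction is this point's x axis, which turns with the handle; at off it lies along the demagnetiser's x.
- ring_a_mid (a point): Bystander: aluminium half-ring (half bearing shell) standing like an arch across the outfeed half, 104 mm wide (x), 30 along the table (y), 52 high, 285 to 325 mm past the tunnel's middle. Axes about as the tunnel's. Point: on its centre line, 26 above the slide surface.
- ring_b_mid (a point): Bystander: an identical half-ring standing lengthwise on the infeed half along the table's near (-x) edge, just before the coil: it takes up about x -120 to -90, y -146 to -37 mm in the tunnel's frame, so a skewed plate pushed straight on can strike it. Point: on its centre line, 26 above the slide surface.
- cleaner_mid (a point): Bystander: white plastic bottle, 64 diameter, 190 high, standing on the bench just beyond the slide table's far edge, beside the infeed or the outfeed half. The point is its centre.
- tape_mid (a point): Bystander: brown roll of tape lying on the bench on the far side of the slide table, beside the other half, 100 outside diameter, 48 high. The point is its centre.
- plate: The same plate, given here at the centre of its underside, axes as above.
Not all that is in view belongs to the job. Leave any black or turquoise look-alike of the plate alone.

How it is judged (in metres and radians):
On the way, in this order (a step that is already met when the one before it is completed fails the run):
1. the demagnetiser is switched on (handle past 0.95 of 1.05 rad) while the plate is still outside, on the infeed side (value of joint switch above 0.95 rad and y of plate_mid in the frame of tunnel below -0.11 m), for 0.1 s.
2. the plate lies flat in the tunnel, its centre within 30 mm of the tunnel's middle, with the switch on (value of joint switch above 0.95 rad and y of plate_mid in the frame of tunnel between -0.03 and 0.03 m and x of plate_mid in the frame of tunnel between -0.015 and 0.015 m and angle between plate_mid's own z axis and vertical below 0.1 rad and z of plate_mid in the frame of tunnel between 0 and 0.012 m), for 0.05 s.
3. the plate is right out on the far side, its centre more than 125 mm past the tunnel's middle, with the switch still on (value of joint switch above 0.95 rad and y of plate_mid in the frame of tunnel above 0.125 m and x of plate_mid in the frame of tunnel between -0.1 and 0.1 m and angle between plate_mid's own z axis and vertical below 0.1 rad and z of plate_mid in the frame of tunnel between 0 and 0.012 m), for 0.1 s.
At the end, for the whole second after the job is handed in: The plate lies at rest, flat on the outfeed half of the slide table, its centre more than 125 mm past the tunnel's middle (so that no part of it is in the tunnel) and within 100 mm of the table's centre line; the switch is off (below 0.10 rad) (y of plate_mid in the frame of tunnel above 0.125 m and x of plate_mid in the frame of tunnel between -0.1 and 0.1 m and angle between plate_mid's own z axis and vertical below 0.1 rad and z of plate_mid in the frame of tunnel between 0 and 0.012 m and value of joint switch below 0.1 rad and linear speed of plate below 0.01 m/s); the robot touches nothing.
It fails at once if the demagnetiser is not on while any of the plate is in the tunnel (value of joint switch below 0.8 rad and y of plate_mid in the frame of tunnel between -0.1 and 0.1 m).
It fails at once if the plate is lifted more than 20 mm off the slide table, tipped over 15 degrees or dropped off it (z of plate_mid in the frame of tunnel above 0.026 m or angle between plate_mid's own z axis and vertical above 0.26 rad or z of plate_mid in the frame of tunnel below -0.01 m).
It fails at once if a half-ring is moved more than 15 mm or tipped (distance of any of ring_a_mid, ring_b_mid from where it was at the start of the episode above 0.015 m or angle between any of ring_a_mid, ring_b_mid's own z axis and vertical above 0.2 rad).
It fails at once if the bottle or the tape roll is moved more than 15 mm or tipped (distance of any of cleaner_mid, tape_mid from where it was at the start of the episode above 0.015 m or angle between any of cleaner_mid, tape_mid's own z axis and vertical above 0.2 rad).
It also fails if it takes over 72 s, if anything falls off the work surface, if the arm or the gripper's body presses on something with over 40 N, if the wrist force passes 120 N, or if a joint passes its speed limit or range.

## Working session

There is one attempt and no reset: what is moved stays moved. The work goes in short steps, Python scripts to look and compute and a shell command to move; the robot and the scene stay as the last step left them, time stands still between calls to the robot, and variables do not carry over. Pictures are saved under pics/ and viewed, and the job is handed in when it is done.

```bash
ls; mkdir -p pics
python3 - <<'E'
from plant import r, vision, order
import cv2,numpy as np
print(r.get_state())
for n in("side","top"):
    p,d=vision.capture(n); cv2.imwrite(f"pics/{n}0.png",p[:,:,::-1]); np.save(f"pics/{n}0.npy",d); print(vision.camera_info(n))
E
```

```text
pics
{'time': 0.0, 'qpos': array([-1.29651571,  0.61591021, -0.01266115,  1.4249864 ,  0.00810703,
        1.10338082, -0.04038431]), 'joint_velocities': array([ 0.00094585,  0.00086975, -0.00059022,  0.00033965,  0.00036679,
        0.00025   ,  0.00142481]), 'joint_torque': array([ 1.43762913e-04, -4.69212413e+01,  2.59472150e-01, -1.71032989e+01,
        1.00321393e-02,  9.72329581e-03,  8.69066184e-06]), 'position': array([192.36180039, 620.24652723, 302.71463155]), 'tool_rot': array([ 0.70005339, -0.10603119,  0.10576611, -0.69820926]), 'contact_force': array([-0.04359538,  0.61392625, -1.02089466]), 'wrist_torque': array([-0.04457516, -0.00696695, -0.02749287]), 'grip_width': 85.69671030177369}
{'fx': 526.0004042280971, 'fy': 526.0004042280971, 'cx': 323.3943497764856, 'cy': 245.91342504160997, 'D': array([-0.09799293,  0.        ,  0.        ,  0.        ,  0.        ]), 'camera_from_world': array([[ 8.60365085e-01, -5.09678251e-01, -1.82799590e-05,
        -4.00979784e+02],
       [-2.46105024e-01, -4.15407487e-01, -8.75710533e-01,
         1.95618486e+02],
       [ 4.46323019e-01,  7.53435266e-01, -4.82836476e-01,
         1.27243127e+03],
       [ 0.00000000e+00,  0.00000000e+00,  0.00000000e+00,
         1.00000000e+00]])}
{'fx': 482.4986173529711, 'fy': 482.4986173529711, 'cx': 323.19645817138513, 'cy': 228.65534567778474, 'D': array([-0.10560344,  0.        ,  0.        ,  0.        ,  0.        ]), 'camera_from_world': array([[-1.07943641e-02, -9.99717465e-01, -2.11771426e-02,
         4.34749232e+00],
       [-9.80296662e-01,  1.47572982e-02, -1.96978873e-01,
         4.84855351e+02],
       [ 1.97235737e-01,  1.86336205e-02, -9.80178990e-01,
         1.14107624e+03],
       [ 0.00000000e+00,  0.00000000e+00,  0.00000000e+00,
         1.00000000e+00]])}
```

View pics/top0.png

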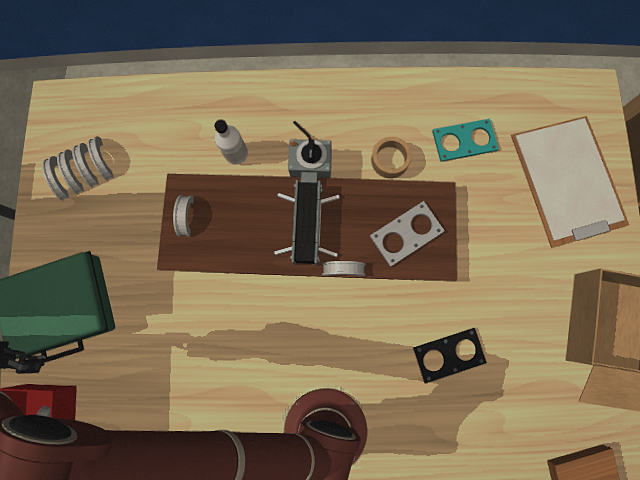

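View pics/side0.png

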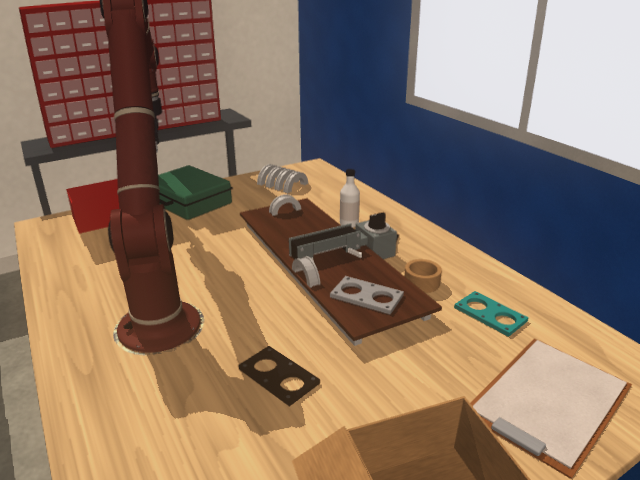

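The steel plate candidates in the top view are silver at (407,233), turquoise at (466,140) and black at (450,355). The bare-steel one on the table at (407,233) fits the description. The switch is at (311,152), ring A at (184,215), ring B at (344,268), the bottle at (230,140) and the tape at (391,157).

```bash
cat > h.py <<'E'
import cv2,numpy as np
from plant import r,vision,order
from scipy.spatial.transform import Rotation as R
def cast(n,px,z):
    c=vision.camera_info(n);K=np.array([[c['fx'],0,c['cx']],[0,c['fy'],c['cy']],[0,0,1]])
    u=cv2.undistortPoints(np.array(px,float).reshape(-1,1,2),K,c['D']).reshape(-1,2)
    T=c['camera_from_world'];Rm=T[:3,:3];o=-np.linalg.inv(Rm)@T[:3,3]
    d=np.c_[u,np.ones(len(u))]@np.linalg.inv(Rm).T
    return o+d*((z-o[2])/d[:,2])[:,None]
def proj(n,P):
    c=vision.camera_info(n);K=np.array([[c['fx'],0,c['cx']],[0,c['fy'],c['cy']],[0,0,1]]);T=c['camera_from_world']
    return cv2.projectPoints(np.array(P,float).reshape(-1,1,3),cv2.Rodrigues(T[:3,:3])[0],T[:3,3],K,c['D'])[0].reshape(-1,2)
def grab(n,f,box=None,s=1):
    p,d=vision.capture(n);p=p[:,:,::-1].copy();cv2.imwrite(f"pics/{f}_full.png",p)
    if box: x0,y0,x1,y1=box;q=cv2.resize(p[y0:y1,x0:x1],None,fx=s,fy=s,interpolation=cv2.INTER_CUBIC);cv2.imwrite(f"pics/{f}.png",q)
    return p,d
E
python3 - <<'E'
from h import *
p=cv2.imread("pics/top0.png")
hsv=cv2.cvtColor(p,cv2.COLOR_BGR2HSV)
x0,y0=140,110
q=cv2.resize(p[110:300,140:490],None,fx=2.2,fy=2.2,interpolation=cv2.INTER_CUBIC);cv2.imwrite("pics/crop0.png",q)
# plate: bright grey low sat
m=((hsv[...,1]<45)&(hsv[...,2]>110)).astype(np.uint8)
m[:, :365]=0;m[:,460:]=0;m[:190]=0;m[280:]=0
cs,h=cv2.findContours(m,cv2.RETR_CCOMP,cv2.CHAIN_APPROX_NONE)
for c,hh in zip(cs,h[0]):
    if cv2.contourArea(c)>100:
        rc=cv2.minAreaRect(c);print(cv2.contourArea(c),rc,hh[3])
        b=cast("top",cv2.boxPoints(rc),57)[:,:2];print(b.round(1).tolist(),b.mean(0),np.linalg.norm(np.diff(b,axis=0),axis=1))
        if hh[3]>=0:
            print('hole centroid',cast("top",[rc[0]],57))
# table
m=((hsv[...,2]<110)&(hsv[...,1]>60)&(hsv[...,0]<15)).astype(np.uint8);m[:165]=0;m[290:]=0;m[:,:150]=0;m[:,475:]=0
m=cv2.morphologyEx(m,cv2.MORPH_OPEN,np.ones((5,5)))
cs,_=cv2.findContours(m,cv2.RETR_EXTERNAL,cv2.CHAIN_APPROX_NONE)
pts=np.vstack([c for c in cs if cv2.contourArea(c)>500]);
hull=cv2.convexHull(pts);a=cv2.approxPolyDP(hull,6,True).reshape(-1,2);print(a.tolist());w=cast("top",a,45);print(w.round(1).tolist())
E
```

```text
2293.0 ((406.75128173828125, 232.88661193847656), (37.184974670410156, 65.02131652832031), 56.97613525390625) -1
[[465.6, -114.4], [552.8, -252.4], [473.4, -298.1], [388.5, -161.1]] [ 470.09271603 -206.49030328] [163.19880913  91.64444744 161.18693872]
382.0 ((392.50006103515625, 242.00003051757812), (21.920310974121094, 21.920310974121094), 45.0) 0
[[448.1, -132.5], [485.9, -171.7], [446.9, -208.0], [409.5, -168.8]] [ 447.60665023 -170.24423492] [54.50760563 53.28711221 54.18064191]
hole centroid [[ 447.49167497 -170.21569813   57.        ]]
376.5 ((420.7500305175781, 223.75), (21.920310974121094, 21.21320343017578), 45.0) 0
[[493.0, -203.9], [530.2, -242.8], [490.6, -279.0], [453.8, -240.1]] [ 491.90394421 -241.4351513 ] [53.83335502 53.68007488 53.51478076]
hole centroid [[ 491.78065234 -241.39361963   57.        ]]
[[456, 280], [157, 269], [167, 174], [454, 183]]
[[353.5, -323.0, 45.0], [389.6, 411.9, 45.0], [635.5, 399.9, 45.0], [598.3, -333.8, 45.0]]
```

View pics/crop0.png

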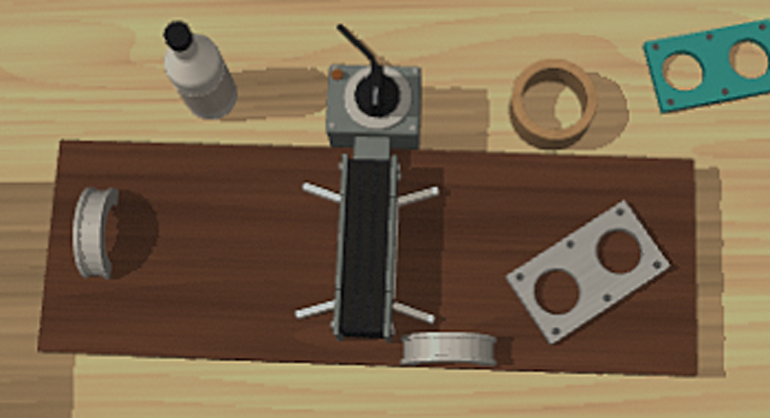

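```bash
cat >> h.py <<'E'
O=np.array([494.2,38.8]);YAW=-0.0498
def setpose():
    pass
def w(x,y,z):  # tunnel frame -> world (z above bench)
    c,s=np.cos(YAW),np.sin(YAW);return np.array([O[0]+c*x-s*y,O[1]+s*x+c*y,z])
def t(P):
    c,s=np.cos(YAW),np.sin(YAW);d=np.asarray(P)[...,:2]-O;return np.stack([c*d[...,0]+s*d[...,1],-s*d[...,0]+c*d[...,1]],-1)
def overlay(n,src,f,box,s):
    p=cv2.imread(src)
    x0,y0,x1,y1=box;q=cv2.resize(p[y0:y1,x0:x1],None,fx=s,fy=s,interpolation=cv2.INTER_CUBIC)
    def L(P,col):
        a=(proj(n,P)+.5-[x0,y0])*s;cv2.polylines(q,[a.round().astype(int)],False,col,1)
    L([w(-125,-370,45),w(125,-370,45),w(125,370,45),w(-125,370,45),w(-125,-370,45)],(0,255,0))
    L([w(-100,-30,101),w(100,-30,101),w(100,30,101),w(-100,30,101),w(-100,-30,101)],(0,0,255))
    L([w(129,-52.5,85),w(211,-52.5,85),w(211,52.5,85),w(129,52.5,85),w(129,-52.5,85)],(255,0,255))
    L([w(145.5,-7,129),w(194.5,-7,129),w(194.5,7,129),w(145.5,7,129),w(145.5,-7,129)],(255,255,0))
    cv2.imwrite(f"pics/{f}.png",q)
E
python3 - <<'E'
from h import *
overlay("top","pics/top0.png","ov1",(140,110,490,300),2.2)
overlay("side","pics/side0.png","ovs1",(230,160,450,360),3)
E
```

```text
(no output)
```

View pics/ov1.png

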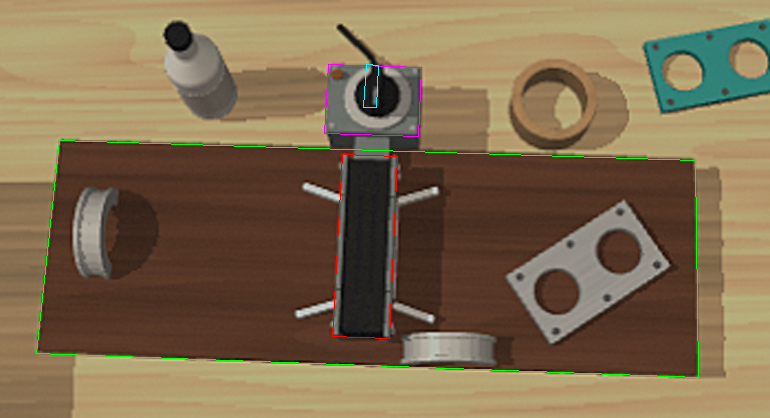

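View pics/ovs1.png

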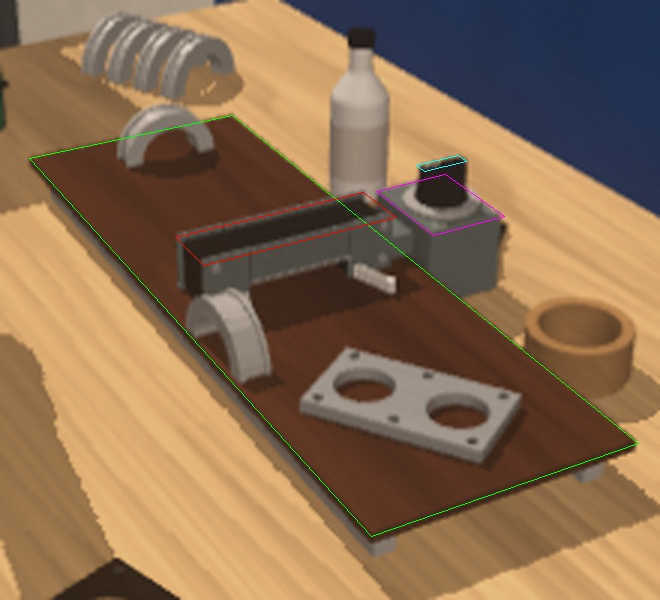

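```bash
sed -i 's/494.2,38.8/494.2,37.0/' h.py
cat >> h.py <<'E'
def go(target,jaw):
    """shift needed (tool cm) to TCP target, and turn (deg rotvec in tool axes) for tool y down, tool z horizontal at world angle jaw (mod pi)"""
    s=r.get_state();Q=R.from_quat(s['tool_rot']);M=Q.as_matrix()
    best=None
    for k in (0,np.pi):
        a=jaw+k;z=np.array([np.cos(a),np.sin(a),0]);y=np.array([0,0,-1.]);x=np.cross(y,z)
        rv=(Q.inv()*R.from_matrix(np.c_[x,y,z])).as_rotvec(degrees=True)
        if best is None or np.linalg.norm(rv)<np.linalg.norm(best): best=rv
    d=M.T@(np.asarray(target)-s['position'])/10
    print('t %.2f pos'%s['time'],s['position'].round(1),'tun',t(s['position']).round(1),'jawang %.3f'%np.arctan2(M[1,2],M[0,2]),'q',s['qpos'].round(2),'F',s['contact_force'].round(1),'grip %.1f'%s['grip_width'])
    print('tool axes in world x,y,z:',M.round(3).T.tolist())
    print('shift cm',d.round(2),'turn',best.round(2))
E
python3 - <<'E'
from h import *
print(w(170,0,0),w(0,0,0))
go(w(170,0,230),YAW+np.pi/2)
E
```

```text
[663.98924016  28.5374989    0.        ] [494.2  37.    0. ]
t 0.10 pos [192.4 620.3 302.8] tun [-330.5  567.6] jawang 1.270 q [-1.3   0.62 -0.01  1.42  0.01  1.1  -0.04] F [ 0.  -0.2  0.6] grip 85.4
tool axes in world x,y,z: [[0.955, -0.296, 0.0], [-0.001, -0.002, -1.0], [0.296, 0.955, -0.002]]
shift cm [ 62.57   7.39 -42.54] turn [  0.14 -14.38  -0.02]
```

```bash
python3 -m inch '[[2.9,0,-1.9,0,-0.7,0,1],[2.9,0,-1.9,0,-0.7,0,1],[2.9,0,-1.9,0,-0.7,0,1],[2.9,0,-1.9,0,-0.7,0,1],[2.9,0,-1.9,0,-0.7,0,1],[2.9,0,-1.9,0,-0.7,0,1],[2.9,0,-1.9,0,-0.7,0,1],[2.9,0,-1.9,0,-0.7,0,1],[2.9,0,-1.9,0,-0.7,0,1],[2.9,0,-1.9,0,-0.7,0,1],[2.9,0,-1.9,0,-0.7,0,1],[2.9,0,-1.9,0,-0.7,0,1],[2.9,0,-1.9,0,-0.7,0,1],[2.9,0,-1.9,0,-0.7,0,1],[2.9,0,-1.9,0,-0.7,0,1],[2.9,0,-1.9,0,-0.7,0,1]]' | tail -c 700
python3 - <<'E'
from h import *
go(w(170,0,230),YAW+np.pi/2)
E
```

```text
time: 1.43
position: [591.2, 221.1, 290.5]
tool_rot: [0.71, -0.033, 0.018, -0.703]
contact_force: [0.8, 0.1, 0.7]
grip_width: 85.3
t 1.43 pos [591.2 221.1 290.5] tun [ 87.7 188.7] jawang 1.500 q [-0.37  0.61 -0.04  1.48  0.02  1.08  1.09] F [0.8 0.1 0.7] grip 85.3
tool axes in world x,y,z: [[0.997, -0.071, -0.02], [-0.021, -0.009, -1.0], [0.071, 0.997, -0.011]]
shift cm [  8.76   6.08 -18.62] turn [ 0.61 -1.23 -1.17]
```

```bash
python3 -m inch '[[1.1,0,-2.3,0,-0.1,0,1],[1.1,0,-2.3,0,-0.1,0,1],[1.1,0,-2.3,0,-0.1,-0.2,1],[1.1,0.6,-2.3,0,-0.1,-0.2,1],[1.1,0.6,-2.3,0,-0.1,-0.2,1],[1.1,0.6,-2.3,0,-0.1,-0.2,1],[1.1,0.6,-2.3,0,-0.1,-0.2,1],[1.1,0.6,-2.3,0,-0.1,0,1]]' | tail -c 700
python3 - <<'E'
from h import *
go(w(170,0,230),YAW+np.pi/2)
E
```

```text
time: 2.1
position: [672.3, 18.9, 255.8]
tool_rot: [0.711, -0.023, 0.019, -0.702]
contact_force: [0.6, 0.9, 0.7]
grip_width: 85.6
t 2.10 pos [672.3  18.9 255.8] tun [178.7  -9.2] jawang 1.511 q [-0.05  0.7  -0.03  1.41  0.04  1.05  1.42] F [0.6 0.9 0.7] grip 85.6
tool axes in world x,y,z: [[0.998, -0.06, -0.005], [-0.006, -0.012, -1.0], [0.06, 0.998, -0.013]]
shift cm [-0.87  2.57  0.94] turn [ 0.72 -0.59 -0.32]
```

```bash
python3 -m inch '[[-0.4,0.8,0.5,0.3,-0.3,-0.2,1],[-0.3,0.9,0.3,0.3,-0.2,-0.1,1],[-0.1,0.6,0.1,0,0,0,1],[0,0,0,0,0,0,1]]' | tail -c 700
python3 - <<'E'
from h import *
go(w(170,0,175),YAW+np.pi/2)
grab("side","sw1",(300,120,460,280),4)
E
```

```text
time: 2.43
position: [664.9, 15.0, 227.2]
tool_rot: [0.711, -0.026, 0.022, -0.703]
contact_force: [-0.3, -0.2, 0.6]
grip_width: 85.6
t 2.43 pos [664.9  15.  227.2] tun [171.6 -13.5] jawang 1.503 q [-0.04  0.71 -0.03  1.46  0.04  0.97  1.42] F [-0.3 -0.2  0.6] grip 85.6
tool axes in world x,y,z: [[0.998, -0.067, -0.005], [-0.006, -0.011, -1.0], [0.067, 0.998, -0.011]]
shift cm [-0.16  5.21  1.4 ] turn [ 0.65 -1.01 -0.3 ]
```

View pics/sw1.png

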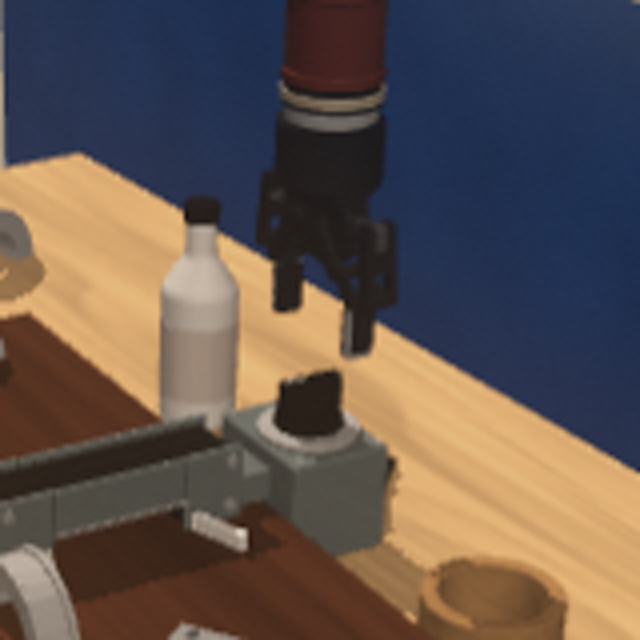

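The gripper is above and to the right of the handle, which sits at about (310,405) in the crop. I'll correct that and descend.

```bash
python3 -m inch '[[-0.1,0,0.7,0.3,-0.5,0,1],[-0.1,0,0.6,0.3,-0.5,0,1],[0,0.8,0.4,0,-0.3,0,1],[0,1,0.1,0,0,0,1],[0,1,0,0,0,0,1],[0,1,0,0,0,0,1],[0,0.5,0,0,0,0,1],[0,0,0,0,0,0,1]]' | tail -c 700
python3 - <<'E'
from h import *
go(w(170,0,175),YAW+np.pi/2)
grab("side","sw2",(300,120,460,280),4)
E
```

```text
time: 3.15
position: [664.7, 39.3, 181.9]
tool_rot: [-0.706, 0.013, -0.012, 0.708]
contact_force: [0.4, 0.6, -0.2]
grip_width: 85.4
t 3.15 pos [664.7  39.3 181.9] tun [170.1  10.8] jawang 1.535 q [-0.07  0.76 -0.05  1.5   0.04  0.88  1.41] F [ 0.4  0.6 -0.2] grip 85.4
tool axes in world x,y,z: [[0.999, -0.036, -0.002], [-0.002, 0.002, -1.0], [0.036, 0.999, 0.002]]
shift cm [-0.03  0.69 -1.08] turn [-0.13  0.78 -0.09]
```

View pics/sw2.png

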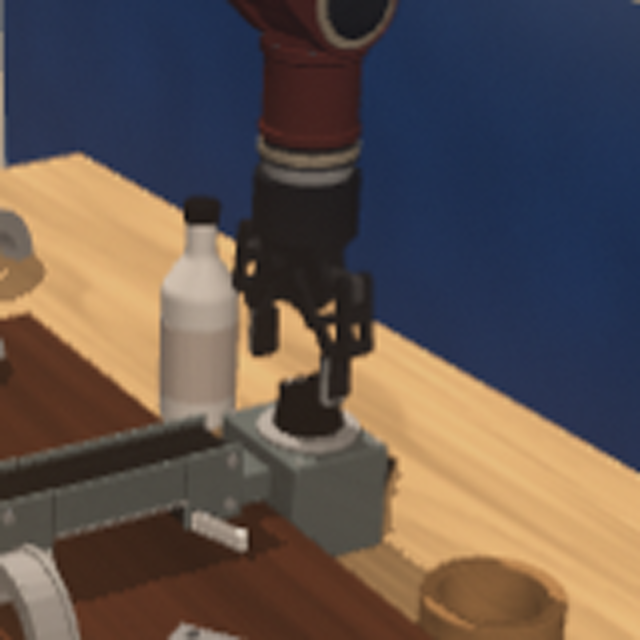

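```bash
python3 -m inch '[[0,0.2,-0.4,0,0.3,0,1],[0,0.2,-0.3,0,0.2,0,1],[0,0.2,-0.1,0,0,0,1],[0,0,0,0,0,0,1],[0,0,0,0,0,0,1]]' | tail -c 700
python3 - <<'E'
from h import *
go(w(170,0,175),YAW+np.pi/2)
E
```

```text
time: 3.62
position: [665.1, 28.7, 176.4]
tool_rot: [-0.706, 0.017, -0.017, 0.707]
contact_force: [-0.3, -1.3, 0.1]
grip_width: 85.5
t 3.62 pos [665.1  28.7 176.4] tun [171.1   0.2] jawang 1.522 q [-0.05  0.77 -0.04  1.51  0.04  0.86  1.42] F [-0.3 -1.3  0.1] grip 85.5
tool axes in world x,y,z: [[0.999, -0.048, 0.001], [0.001, 0.001, -1.0], [0.048, 0.999, 0.001]]
shift cm [-0.11  0.14 -0.02] turn [-0.07  0.08  0.03]
```

Now I'll close on the handle.

```bash
python3 -m inch '[[0,0,0,0,0,0,0],[0,0,0,0,0,0,0],[0,0,0,0,0,0,0],[0,0,0,0,0,0,0],[0,0,0,0,0,0,0],[0,0,0,0,0,0,0],[0,0,0,0,0,0,0],[0,0,0,0,0,0,0],[0,0,0,0,0,0,0],[0,0,0,0,0,0,0]]' | tail -c 700
python3 - <<'E'
from h import *
go(w(170,0,175),YAW+np.pi/2)
E
```

```text
time: 4.45
position: [665.6, 25.4, 178.0]
tool_rot: [0.708, -0.017, 0.019, -0.706]
contact_force: [-0.6, -0.4, 0.9]
grip_width: 13.0
t 4.45 pos [665.6  25.4 178. ] tun [171.7  -3. ] jawang 1.521 q [-0.05  0.77 -0.04  1.51  0.04  0.87  1.42] F [-0.6 -0.4  0.9] grip 13.0
tool axes in world x,y,z: [[0.999, -0.05, 0.003], [0.002, -0.004, -1.0], [0.05, 0.999, -0.003]]
shift cm [-0.17  0.3   0.31] turn [ 0.2  -0.    0.15]
```

```bash
python3 -m inch '[[0,0,0,0,5,0,0],[0,0,0,0,5,0,0],[0,0,0,0,5,0,0],[0,0,0,0,5,0,0],[0,0,0,0,5,0,0],[0,0,0,0,5,0,0],[0,0,0,0,5,0,0],[0,0,0,0,5,0,0]]' | tail -c 700
python3 - <<'E'
from h import *
go(w(170,0,175),YAW+np.pi/2-1.05)
E
```

```text
time: 5.12
position: [665.7, 25.8, 178.0]
tool_rot: [0.655, -0.266, 0.269, -0.654]
contact_force: [-1.0, -1.3, 0.5]
grip_width: 13.0
t 5.12 pos [665.7  25.8 178. ] tun [171.9  -2.7] jawang 0.795 q [-0.16  0.77  0.16  1.51 -0.14  0.87  0.84] F [-1.  -1.3  0.5] grip 13.0
tool axes in world x,y,z: [[0.714, -0.701, 0.005], [0.003, -0.004, -1.0], [0.701, 0.714, -0.0]]
shift cm [-0.32  0.3   0.08] turn [-1.000e-02  1.854e+01  2.600e-01]
```

```bash
python3 -m inch '[[0,0,0,0,5,0,0],[0,0,0,0,5,0,0],[0,0,0,0,5,0,0],[0,0,0,0,5,0,0],[0,0,0,0,3,0,0],[0,0,0,0,3,0,0],[0,0,0,0,3,0,0]]' | tail -c 700
python3 - <<'E'
from h import *
go(w(170,0,175),YAW+np.pi/2-1.05);print(r.get_state()['wrist_torque'])
E
```

```text
time: 5.7
position: [666.3, 25.7, 178.3]
tool_rot: [0.573, -0.415, 0.424, -0.565]
contact_force: [-1.2, -0.8, 1.0]
grip_width: 13.0
t 5.70 pos [666.3  25.7 178.3] tun [172.5  -2.7] jawang 0.300 q [-0.25  0.79  0.31  1.51 -0.26  0.88  0.44] F [-1.2 -0.8  1. ] grip 13.0
tool axes in world x,y,z: [[0.295, -0.955, 0.016], [0.004, -0.016, -1.0], [0.955, 0.295, -0.001]]
shift cm [-0.35  0.32 -0.14] turn [ 0.14 -9.81  0.92]
[-0.21763846  0.303123    2.87432674]
```

```bash
python3 -m inch '[[0,0,0,0,0,0,1],[0,0,0,0,0,0,1],[0,0,0,0,0,0,1],[0,0,0,0,0,0,1],[0,0,0,0,0,0,1],[0,0,0,0,0,0,1],[0,-1,0,0,0,0,1],[0,-2.5,0,0,0,0,1],[0,-2.5,0,0,0,0,1],[0,-2.5,0,0,0,0,1],[0,-1.5,0,0,0,0,1],[0,0,0,0,0,0,1]]' | tail -c 700
python3 - <<'E'
from h import *
go(w(-12,-246,190),2.131)
p,d=grab("top","sw3",(270,110,470,290),4);grab("side","sw3s",(330,180,430,280),6)
E
```

```text
time: 6.7
position: [665.5, 28.7, 283.7]
tool_rot: [0.571, -0.418, 0.423, -0.566]
contact_force: [0.3, -0.2, 1.1]
grip_width: 85.6
t 6.70 pos [665.5  28.7 283.7] tun [171.5   0.2] jawang 0.297 q [-0.27  0.68  0.34  1.41 -0.23  1.1   0.41] F [ 0.3 -0.2  1.1] grip 85.6
tool axes in world x,y,z: [[0.293, -0.956, 0.011], [0.001, -0.011, -1.0], [0.956, 0.293, -0.002]]
shift cm [ 16.81   9.61 -25.61] turn [-0.31 74.93  0.62]
```

View pics/sw3s.png

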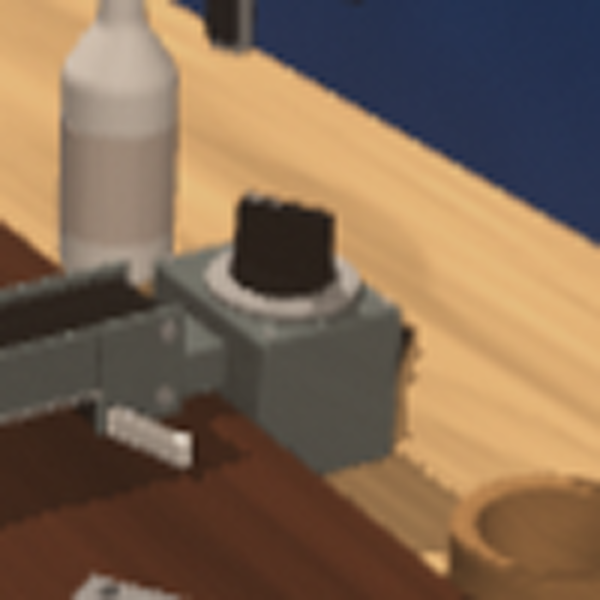

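View pics/sw3.png

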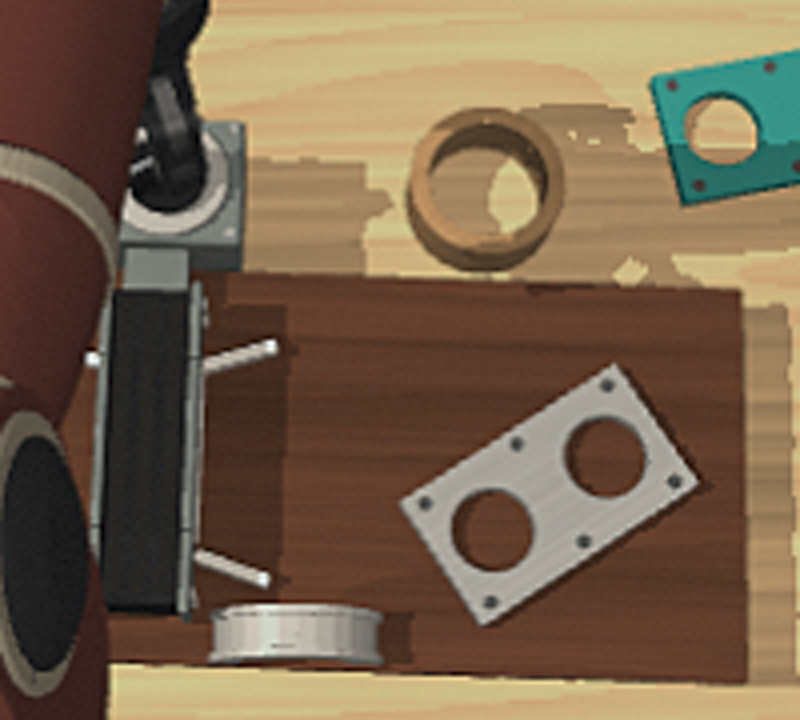

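Run:
```python
from h import *
def c(a): return np.array(a,float)/4+[270,110]-0.5+0.125
print('coil',t(cast("top",c([[203,283],[195,612]]),101)).round(1))
print('table',t(cast("top",c([[744,290],[747,683]]),45)).round(1))
print('box top',t(cast("top",c([[245,122],[243,250]]),85)).round(1))
P=[[400,502],[612,364],[700,484],[484,627]]
q=cast("top",c(P),57)[:,:2];print(q.round(1),q.mean(0),t(q.mean(0)))
H=cast("top",c([[493,530],[607,456]]),57)[:,:2];print(H,H.mean(0),t(H.mean(0)), np.arctan2(*(H[0]-H[1])[::-1]))
a=-1.05
pts=[w(170+24.5*sx*np.cos(a)-7*sy*np.sin(a),24.5*sx*np.sin(a)+7*sy*np.cos(a),129) for sx,sy in((1,1),(1,-1),(-1,-1),(-1,1),(1,1))]
im=cv2.imread("pics/sw3s.png");pp=((proj("side",pts)+.5-[330,180])*6).round().astype(int);cv2.polylines(im,[pp],False,(255,255,0),1);cv2.imwrite("pics/ovs3.png",im[150:350,150:420])
```

```text
coil [[100.2 -29.5]
 [-98.7 -32.8]]
table [[ 124.8 -369.3]
 [-123.5 -367.5]]
box top [[210.4 -50.7]
 [126.9 -52.5]]
[[ 465.3 -115.1]
 [ 550.2 -249.1]
 [ 473.7 -299.3]
 [ 388.  -163.5]] [ 469.32372537 -206.73542662] [ -12.71242619 -244.67157876]
[[ 447.16964627 -171.1166433 ]
 [ 492.07086495 -242.94890358]] [ 469.62025561 -207.03277344] [ -12.40146182 -244.95379583] 2.129456265572234
```

View pics/ovs3.png

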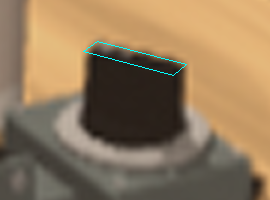

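```bash
python3 -m inch '[[1.4,0,-2.1,0,0,0,1],[1.4,0,-2.1,0,0,0,1],[1.4,0,-2.1,0,0,0,1],[1.4,0,-2.1,0,0,0,1],[1.4,0,-2.1,0,0,0,1],[1.4,0,-2.1,0,0,0,1],[1.4,0,-2.1,0,0,0,1],[1.4,0,-2.1,0,0,0,1],[1.4,0,-2.1,0,0,0,1],[1.4,0,-2.1,0,0,0,1],[0,0,0,0,0,0,1],[0,0,0,0,6,0,1],[0,0,0,0,6,0,1],[0,0,0,0,6,0,1],[0,0,0,0,6,0,1],[0,0,0,0,6,0,1],[0,0,0,0,6,0,1],[0,0,0,0,6,0,1],[0,0,0,0,6,0,1],[0,0,0,0,6,0,1]]' | tail -c 700
python3 - <<'E'
from h import *
go([469.5,-207,190],2.131)
E
```

```text
time: 8.47
position: [480.8, -167.2, 253.8]
tool_rot: [-0.32, 0.651, -0.628, 0.281]
contact_force: [-1.1, -0.1, -0.1]
grip_width: 85.3
t 8.47 pos [ 480.8 -167.2  253.8] tun [  -3.2 -204.6] jawang -0.694 q [-0.13  0.55  0.64  1.87 -0.37  0.92 -0.01] F [-1.1 -0.1 -0.1] grip 85.3
tool axes in world x,y,z: [[-0.637, -0.77, 0.037], [-0.065, 0.006, -0.998], [0.768, -0.638, -0.054]]
shift cm [3.55 6.41 2.01] turn [ 2.71 18.22  2.58]
```

```bash
python3 -m inch '[[0.5,0.8,0.3,0.6,4,0.6,1],[0.6,1,0.3,0.6,4,0.6,1],[0.6,1,0.3,0.6,4,0.6,1],[0.6,1,0.2,0.4,3,0.4,1],[0.3,1,0.2,0.3,2,0.3,1],[0.2,0.5,0.1,0,0,0,1],[0,0,0,0,0,0,1],[0,0,0,0,0,0,1]]' | tail -c 700
python3 - <<'E'
from h import *
go([469.5,-207,190],2.131)
E
```

```text
time: 9.13
position: [464.2, -190.5, 189.7]
tool_rot: [-0.204, 0.683, -0.674, 0.192]
contact_force: [2.0, -0.3, 0.1]
grip_width: 85.4
t 9.13 pos [ 464.2 -190.5  189.7] tun [ -18.7 -228.7] jawang -1.003 q [-0.07  0.63  0.64  1.98 -0.54  0.73 -0.1 ] F [ 2.  -0.3  0.1] grip 85.4
tool axes in world x,y,z: [[-0.843, -0.538, 0.012], [-0.019, 0.007, -1.0], [0.538, -0.843, -0.017]]
shift cm [ 0.44 -0.05  1.67] turn [0.95 0.44 0.72]
```

```bash
python3 -m inch '[[0.2,0,0.7,0.3,0.2,0.2,1],[0.1,0,0.6,0.2,0,0.2,1],[0,0.8,0.2,0,0,0,1],[0,0.8,0,0,0,0,1],[0,0.8,0,0,0,0,1],[0,0.5,0,0,0,0,1],[0,0,0,0,0,0,1],[0,0,0,0,0,0,1]]' | tail -c 700
python3 - <<'E'
from h import *
go([469.5,-207,119],2.131)
grab("side","pl1",(310,190,470,350),4)
E
```

```text
time: 9.8
position: [471.8, -205.7, 158.1]
tool_rot: [-0.2, 0.68, -0.677, 0.197]
contact_force: [-0.7, -0.6, 0.9]
grip_width: 85.1
t 9.80 pos [ 471.8 -205.7  158.1] tun [ -10.3 -243.5] jawang -1.003 q [-0.    0.68  0.58  1.98 -0.6   0.67 -0.04] F [-0.7 -0.6  0.9] grip 85.1
tool axes in world x,y,z: [[-0.843, -0.538, 0.003], [-0.006, 0.003, -1.0], [0.538, -0.843, -0.006]]
shift cm [0.25 3.91 0.01] turn [0.32 0.45 0.17]
```

View pics/pl1.png

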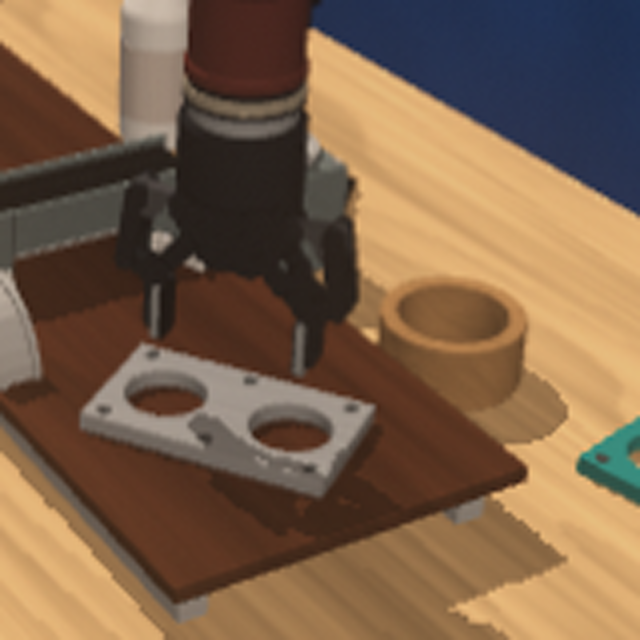

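```bash
python3 -m inch '[[0.1,0,0,0.2,0.2,0.1,0.7],[0.1,0.3,0,0,0.2,0,0.7],[0,0.8,0,0,0,0,0.7],[0,0.8,0,0,0,0,0.7],[0,0.6,0,0,0,0,0.7],[0,0.3,0,0,0,0,0.7],[0,0.1,0,0,0,0,0.7],[0,0,0,0,0,0,0.7]]' | tail -c 700
python3 - <<'E'
from h import *
go([469.5,-207,119],2.131)
grab("side","pl2",(310,190,470,350),4)
E
```

```text
time: 10.52
position: [470.0, -206.5, 126.3]
tool_rot: [-0.196, 0.68, -0.679, 0.195]
contact_force: [-0.3, -0.9, -0.4]
grip_width: 59.8
t 10.52 pos [ 470.  -206.5  126.3] tun [ -12.1 -244.4] jawang -1.010 q [ 0.03  0.73  0.53  2.   -0.65  0.59  0.  ] F [-0.3 -0.9 -0.4] grip 59.8
tool axes in world x,y,z: [[-0.847, -0.532, 0.001], [-0.001, 0.001, -1.0], [0.532, -0.847, -0.002]]
shift cm [0.07 0.73 0.02] turn [0.09 0.04 0.04]
```

View pics/pl2.png

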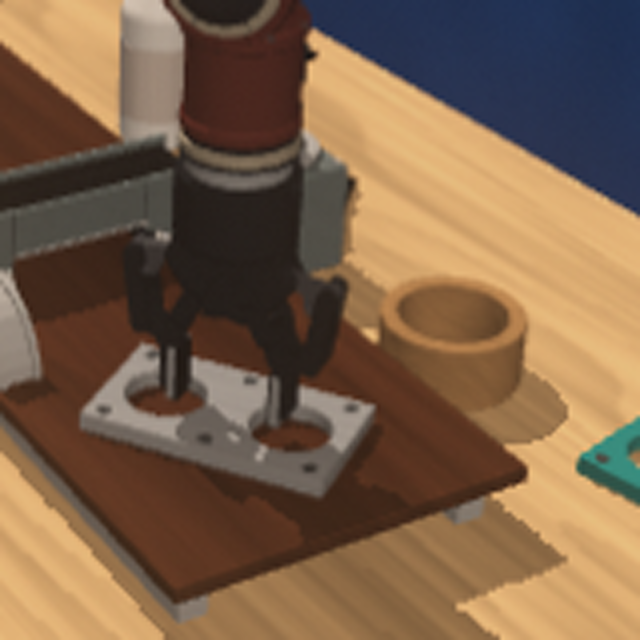

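The fingers are over both bores, at (175,385) and (285,410) in the crop. I'll lower a little more and close.

```bash
python3 -m inch '[[0,0.3,0,0,0,0,0.7],[0,0.3,0,0,0,0,0.7],[0,0.1,0,0,0,0,0.7],[0,0,0,0,0,0,0.7],[0,0,0,0,0,0,0.3],[0,0,0,0,0,0,0.2],[0,0,0,0,0,0,0.2],[0,0,0,0,0,0,0.2],[0,0,0,0,0,0,0.2],[0,0,0,0,0,0,0.2]]' | tail -c 700
python3 - <<'E'
from h import *
go(w(-5,-235,119),YAW+np.pi/2)
grab("side","pl3",(310,190,470,350),4)
E
```

```text
time: 11.4
position: [470.2, -206.9, 120.0]
tool_rot: [-0.195, 0.68, -0.679, 0.196]
contact_force: [0.1, -0.6, -0.6]
grip_width: 32.0
t 11.40 pos [ 470.2 -206.9  120. ] tun [ -11.9 -244.7] jawang -1.011 q [ 0.04  0.74  0.52  2.   -0.66  0.57  0.01] F [ 0.1 -0.6 -0.6] grip 32.0
tool axes in world x,y,z: [[-0.847, -0.531, -0.001], [0.0, 0.001, -1.0], [0.531, -0.847, -0.0]]
shift cm [-1.12  0.1  -0.41] turn [ 2.000e-02  3.495e+01 -3.000e-02]
```

View pics/pl3.png

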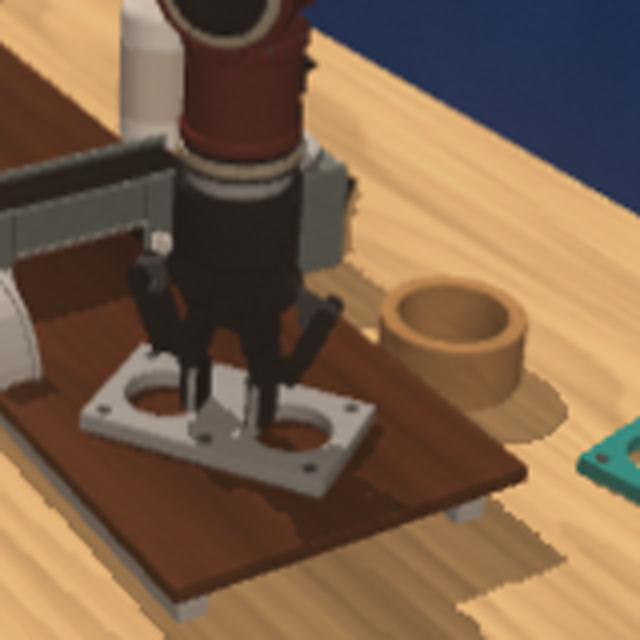

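```bash
python3 -m inch '[[0,0,0,0,4,0,0.2],[0,0,0,0,4,0,0.2],[0,0,0,0,4,0,0.2],[0,0,0,0,4,0,0.2],[0,0,0,0,4,0,0.2],[0,0,0,0,4,0,0.2],[0,0,0,0,4,0,0.2],[0,0,0,0,3,0,0.2],[0,0,0,0,0,0,0.2],[0,0,0,0,0,0,0.2]]' | tail -c 700
python3 - <<'E'
from h import *
go(w(0,-150,120),YAW+np.pi/2)
grab("top","pl4",(270,110,470,290),4)
E
```

```text
time: 12.28
position: [470.7, -206.2, 120.0]
tool_rot: [0.004, -0.707, 0.707, -0.003]
contact_force: [-0.2, 0.2, -1.3]
grip_width: 32.0
t 12.28 pos [ 470.7 -206.2  120. ] tun [ -11.4 -244. ] jawang -1.561 q [-0.05  0.78  0.67  2.01 -0.81  0.64 -0.4 ] F [-0.2  0.2 -1.3] grip 32.0
tool axes in world x,y,z: [[-1.0, -0.01, 0.002], [-0.002, -0.0, -1.0], [0.01, -1.0, 0.0]]
shift cm [-1.69 -0.   -9.32] turn [-0.02  3.4   0.09]
```

View pics/pl4.png

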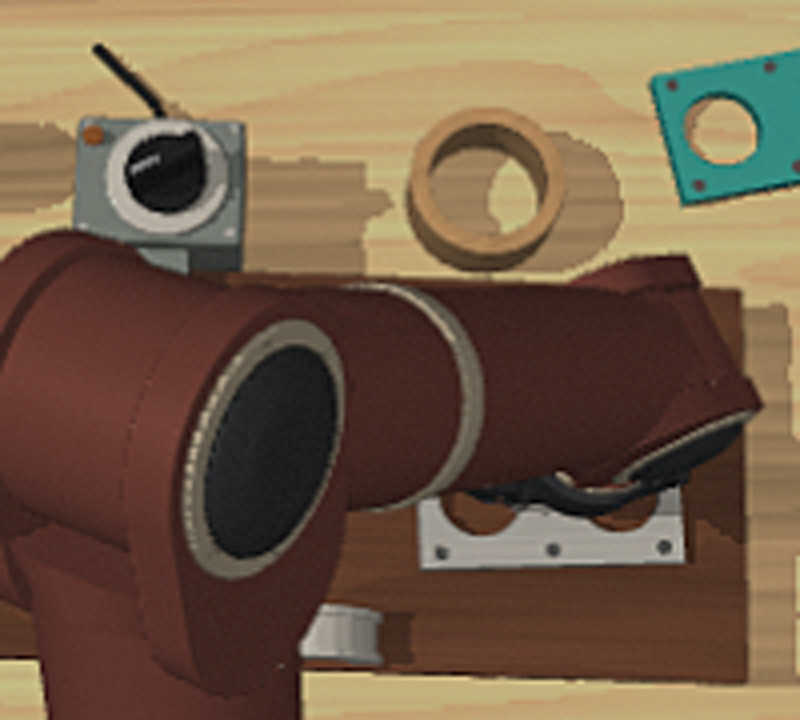

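```bash
python3 -m inch '[[-0.3,0,-0.8,0,0.7,0,0.2],[-0.3,0,-1.2,0,0.7,0,0.2],[-0.3,0,-1.2,0,0.7,0,0.2],[-0.3,0,-1.2,0,0.7,0,0.2],[-0.2,0,-1.2,0,0.4,0,0.2],[-0.1,0,-1.2,0,0,0,0.2],[-0.1,0,-0.8,0,0,0,0.2],[0,0,0,0,0,0,0.2],[0,0,0,0,0,0,0.2]]' | tail -c 700
python3 - <<'E'
from h import *
go(w(0,-72,120),YAW+np.pi/2)
E
```

```text
time: 13.08
position: [487.9, -135.6, 120.1]
tool_rot: [-0.021, -0.7, 0.713, 0.021]
contact_force: [-0.0, -3.7, -0.1]
grip_width: 32.2
t 13.08 pos [ 487.9 -135.6  120.1] tun [   2.3 -172.7] jawang -1.630 q [-0.22  0.78  0.71  2.03 -0.84  0.64 -0.58] F [-0.  -3.7 -0.1] grip 32.2
tool axes in world x,y,z: [[-0.998, 0.059, -0.0], [-0.001, -0.018, -1.0], [-0.059, -0.998, 0.018]]
shift cm [  0.32  -0.18 -10.06] turn [-1.06 -0.51 -0.01]
```

```bash
python3 -m inch '[[0.1,0,-0.8,-0.4,-0.2,0,0.2],[0.1,0,-1.2,-0.4,-0.1,0,0.2],[0,0,-1.2,-0.2,0,0,0.2],[0,0,-1.2,0,0,0,0.2],[0,0,-0.8,0,0,0,0.2],[0,0,0,0,0,0,0.2],[0,0,0,0,0,0,0.2]]' | tail -c 700
python3 - <<'E'
from h import *
go(w(0,-72,120),YAW+np.pi/2)
grab("side","pl5",(280,170,440,330),4)
E
```

```text
time: 13.67
position: [489.0, -84.7, 120.0]
tool_rot: [-0.022, -0.704, 0.71, 0.02]
contact_force: [-0.2, -3.8, -1.0]
grip_width: 32.0
t 13.67 pos [489.  -84.7 120. ] tun [   0.8 -121.8] jawang -1.630 q [-0.32  0.77  0.7   2.06 -0.87  0.63 -0.65] F [-0.2 -3.8 -1. ] grip 32.0
tool axes in world x,y,z: [[-0.998, 0.059, -0.004], [0.003, -0.008, -1.0], [-0.059, -0.998, 0.008]]
shift cm [ 0.13 -0.04 -4.98] turn [-0.47 -0.55 -0.22]
```

View pics/pl5.png

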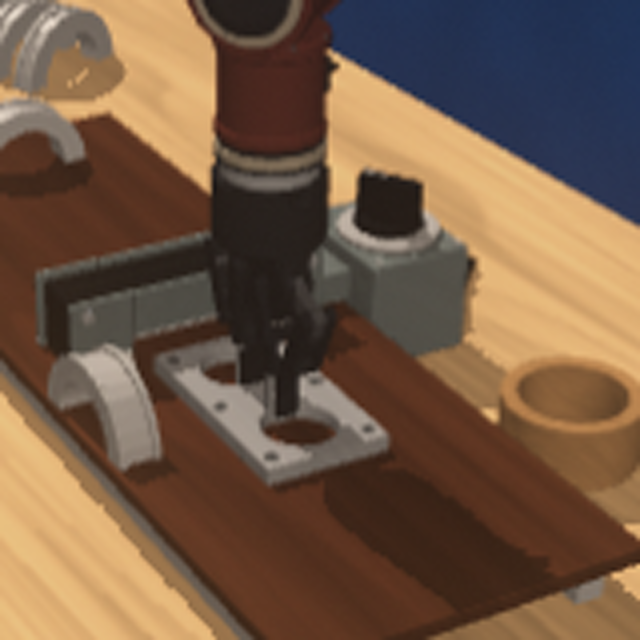

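Run:
```python
from h import *
P=np.array([[156,358],[270,471],[388,430]],float)/4+[280,170]-.4
q=t(cast("side",P,57));print(q.round(1));print((q[0]+q[2])/2, np.diff(q,axis=0))
```

```text
[[ -42.9  -41.7]
 [ -44.2 -200. ]
 [  47.6 -194.1]]
[   2.36794969 -117.91092081] [[  -1.24449974 -158.32201325]
 [  91.80728029    5.94855288]]
```

```bash
python3 -m inch '[[0.1,0,-0.6,-0.2,-0.2,0,0.2],[0,0,-0.9,-0.2,-0.1,0,0.2],[0,0,-0.9,0,0,0,0.2],[0,0,-0.7,0,0,0,0.2],[0,0,-0.3,0,0,0,0.2],[0,0,0,0,0,0,0.2],[0,0,0,0,0,0,0.2]]' | tail -c 700
python3 - <<'E'
from h import *
go(w(0,-78,120),YAW+np.pi/2)
grab("side","pl6",(280,170,440,330),4)
E
```

```text
time: 14.3
position: [489.8, -49.4, 120.0]
tool_rot: [-0.021, -0.705, 0.708, 0.018]
contact_force: [0.4, -4.0, -1.4]
grip_width: 31.9
t 14.30 pos [489.8 -49.4 120. ] tun [ -0.1 -86.5] jawang -1.627 q [-0.39  0.77  0.71  2.07 -0.88  0.62 -0.7 ] F [ 0.4 -4.  -1.4] grip 31.9
tool axes in world x,y,z: [[-0.998, 0.056, -0.005], [0.004, -0.004, -1.0], [-0.056, -0.998, 0.004]]
shift cm [-0.01 -0.   -0.85] turn [-0.22 -0.36 -0.26]
```

View pics/pl6.png

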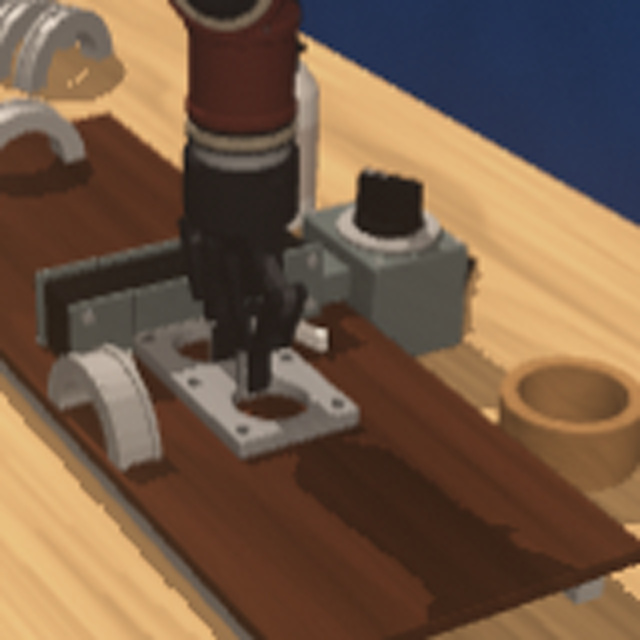

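```bash
python3 -m inch '[[0,0,0,0,0,0,0.5],[0,0,0,0,0,0,0.5],[0,0,0,0,0,0,0.5],[0,0,0,0,0,0,0.5],[0,-0.7,0,0,0,0,0.5],[0,-1,0,0,0,0,0.5],[0,-1,0,-0.2,-0.2,-0.2,0.5],[0,-0.5,0.5,0,-0.1,0,0.5],[0,0,1.5,0,0,0,0.5],[0,0,1.8,0,0,0,0.5],[0,0,1.5,0,0,0,0.5],[0,0,0.8,0,0,0,0.5],[0,0,0,0,0,0,0.5],[0,0,0,0,0,0,0.5]]' | tail -c 700
python3 - <<'E'
from h import *
go(w(0,-160.5,120),YAW+np.pi/2)
grab("side","pl7",(280,170,440,330),4)
E
```

```text
time: 15.52
position: [487.7, -106.3, 157.5]
tool_rot: [0.016, 0.713, -0.701, -0.015]
contact_force: [-0.1, -0.2, -0.5]
grip_width: 42.7
t 15.52 pos [ 487.7 -106.3  157.5] tun [   0.7 -143.4] jawang -1.614 q [-0.3   0.72  0.76  2.02 -0.79  0.72 -0.65] F [-0.1 -0.2 -0.5] grip 42.7
tool axes in world x,y,z: [[-0.999, 0.044, -0.001], [0.002, 0.016, -1.0], [-0.044, -0.999, -0.016]]
shift cm [0.08 3.72 1.77] turn [ 0.91  0.35 -0.07]
```

View pics/pl7.png

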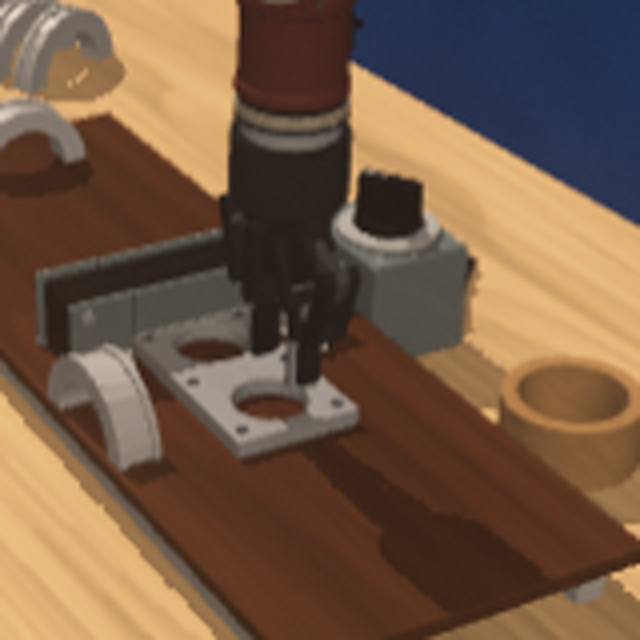

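```bash
python3 -m inch '[[0,0,0.8,0.3,0.2,0,0.5],[0,0,0.7,0.3,0.1,0,0.5],[0,0.3,0.1,0.2,0,0,0.5],[0,0.8,0,0,0,0,0.5],[0,0.9,0,0,0,0,0.5],[0,0.5,0,0,0,0,0.5],[0,0,0,0,0,0,0.5],[0,0,0,0,0,0,0.5]]' | tail -c 700
python3 - <<'E'
from h import *
go(w(0,-160.5,120),YAW+np.pi/2)
grab("side","pl8",(280,170,440,330),4)
E
```

```text
time: 16.23
position: [486.8, -119.4, 128.1]
tool_rot: [0.014, 0.708, -0.706, -0.016]
contact_force: [-0.6, 0.2, 0.7]
grip_width: 42.7
t 16.23 pos [ 486.8 -119.4  128.1] tun [   0.4 -156.6] jawang -1.614 q [-0.25  0.77  0.71  2.04 -0.83  0.66 -0.59] F [-0.6  0.2  0.7] grip 42.7
tool axes in world x,y,z: [[-0.999, 0.043, 0.002], [-0.002, 0.004, -1.0], [-0.043, -0.999, -0.004]]
shift cm [0.04 0.81 0.4 ] turn [0.22 0.37 0.14]
```

View pics/pl8.png

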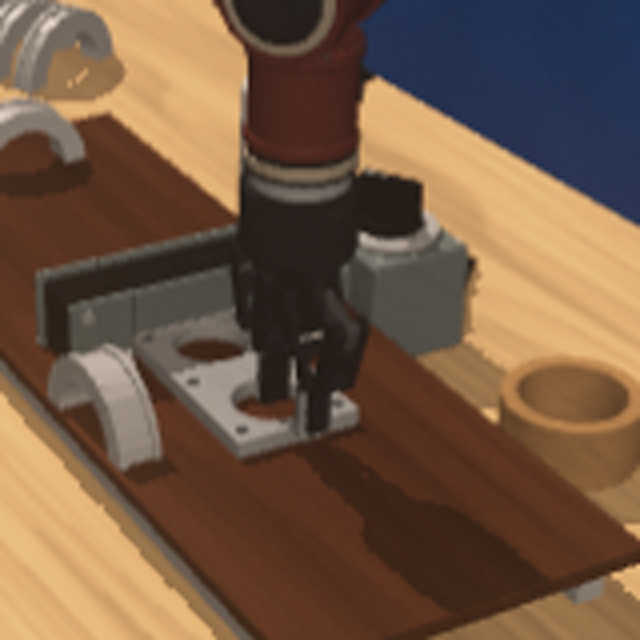

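```bash
python3 -m inch '[[0,0,0.2,0.2,0.2,0,0.5],[0,0.3,0.1,0,0.1,0,0.5],[0,0.3,0,0,0,0,0.5],[0,0.2,0,0,0,0,0.5],[0,0,0,0,0,0,0.5],[0,0,0,0,0,0,0]]' | tail -c 700;python3 - <<'E'
from h import *
go(w(0,-160.5,120),YAW+np.pi/2)
E
python3 -m inch '[[0,0,0,0,0,0,0],[0,0,0,0,0,0,0],[0,0,0,0,0,0,0],[0,0,0,0,0,0,0],[0,0,0,0,0,0,0]]' | tail -c 700
python3 - <<'E'
from h import *
go(w(0,-66,120),YAW+np.pi/2)
grab("side","pl9",(280,170,440,330),4)
E
```

```text
time: 16.78
position: [487.1, -122.8, 119.9]
tool_rot: [-0.017, -0.707, 0.707, 0.018]
contact_force: [0.5, 0.0, 0.6]
grip_width: 31.8
t 16.78 pos [ 487.1 -122.8  119.9] tun [   0.8 -159.9] jawang -1.620 q [-0.23  0.78  0.7   2.04 -0.85  0.64 -0.58] F [0.5 0.  0.6] grip 31.8
tool axes in world x,y,z: [[-0.999, 0.049, 0.001], [-0.001, -0.0, -1.0], [-0.049, -0.999, 0.0]]
shift cm [ 0.08 -0.01  0.06] turn [-0.02  0.06  0.06]
time: 17.2
position: [486.9, -122.9, 120.1]
tool_rot: [-0.017, -0.707, 0.707, 0.017]
contact_force: [-0.6, -0.1, 0.2]
grip_width: 10.8
t 17.20 pos [ 486.9 -122.9  120.1] tun [   0.7 -160. ] jawang -1.619 q [-0.23  0.78  0.7   2.04 -0.85  0.64 -0.58] F [-0.6 -0.1  0.2] grip 10.8
tool axes in world x,y,z: [[-0.999, 0.048, 0.001], [-0.001, -0.001, -1.0], [-0.048, -0.999, 0.001]]
shift cm [ 0.05  0.01 -9.4 ] turn [-0.04  0.09  0.06]
```

View pics/pl9.png

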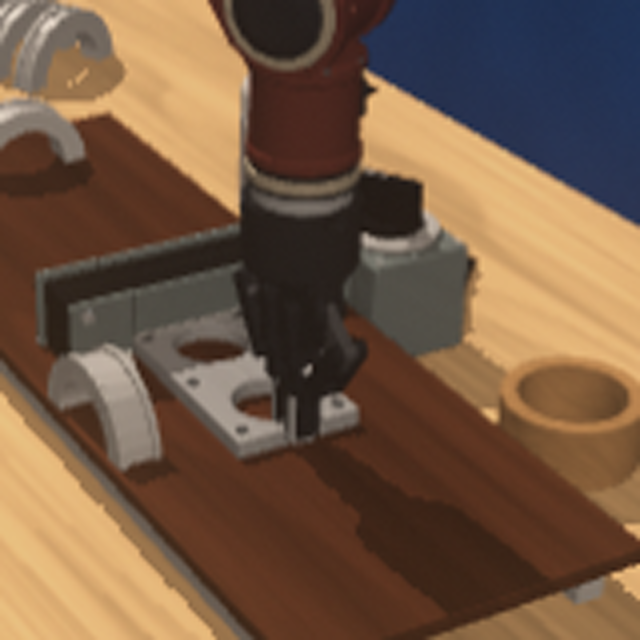

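```bash
python3 -m inch '[[0,0,-0.6,0,0,0,0],[0,0,-1,0,0,0,0],[0,0,-1,0,0,0,0],[0,0,-1,0,0,0,0],[0,0,-0.6,0,0,0,0],[0,0,0,0,0,0,0],[0,0,0,0,0,0,0]]' | tail -c 700
python3 - <<'E'
from h import *
go(w(0,-68,120),YAW+np.pi/2)
grab("side","pl10",(280,170,440,330),4)
E
```

```text
time: 17.83
position: [489.1, -80.9, 120.1]
tool_rot: [-0.019, -0.703, 0.711, 0.018]
contact_force: [0.3, -2.7, -1.6]
grip_width: 10.9
t 17.83 pos [489.1 -80.9 120.1] tun [   0.8 -118. ] jawang -1.622 q [-0.33  0.77  0.71  2.06 -0.86  0.63 -0.65] F [ 0.3 -2.7 -1.6] grip 10.9
tool axes in world x,y,z: [[-0.999, 0.052, -0.002], [0.001, -0.012, -1.0], [-0.052, -0.999, 0.012]]
shift cm [ 0.08 -0.05 -5.  ] turn [-0.67 -0.1  -0.09]
```

View pics/pl10.png

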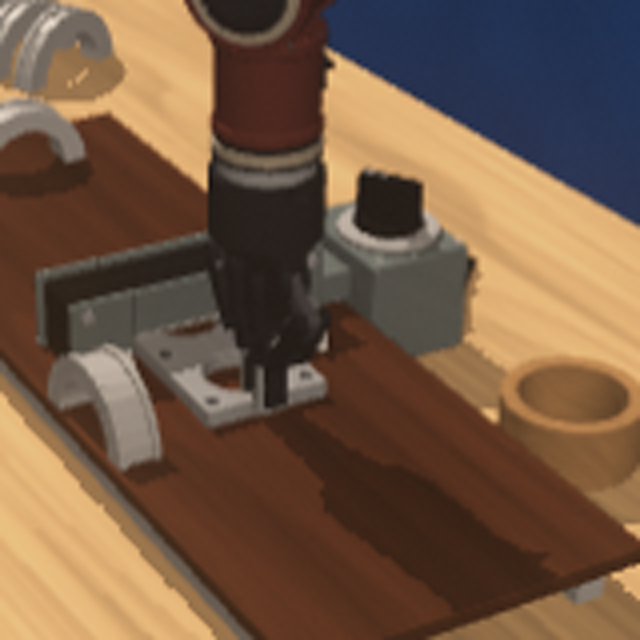

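```bash
python3 -m inch '[[0,0,-0.6,-0.3,0,0,0],[0,0,-1,-0.3,0,0,0],[0,0,-1,0,0,0,0],[0,0,-1,0,0,0,0],[0,0,-0.9,0,0,0,0],[0,0,-0.3,0,0,0,0],[0,0,0,0,0,0,0],[0,0,0,0,0,0,0]]' | tail -c 700
python3 - <<'E'
from h import *
go(w(0,-68,120),YAW+np.pi/2)
grab("side","pl11",(280,170,440,330),4)
E
```

```text
time: 18.55
position: [491.5, -31.8, 120.4]
tool_rot: [-0.021, -0.704, 0.71, 0.018]
contact_force: [-0.1, -5.4, -2.0]
grip_width: 10.9
t 18.55 pos [491.5 -31.8 120.4] tun [  0.7 -68.8] jawang -1.626 q [-0.43  0.77  0.71  2.07 -0.88  0.63 -0.74] F [-0.1 -5.4 -2. ] grip 10.9
tool axes in world x,y,z: [[-0.998, 0.055, -0.003], [0.003, -0.008, -1.0], [-0.055, -0.998, 0.008]]
shift cm [ 0.07  0.03 -0.08] turn [-0.44 -0.32 -0.2 ]
```

View pics/pl11.png

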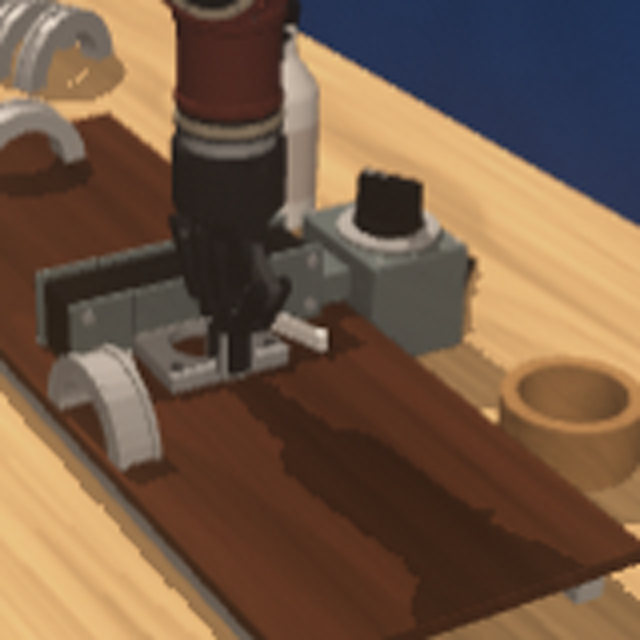

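```bash
python3 - <<'E'
from h import *
P=np.array([[178,380],[288,350]],float)/4+[280,170]-.4
print(t(cast("side",P,57)).round(1))
E
python3 -m inch '[[0,0,0,0,0,0,0.4],[0,0,0,0,0,0,0.4],[0,0,0,0,0,0,0.4],[0,0,0,0,0,0,0.4],[0,-0.8,0,0,0,0,0.4],[0,-1.5,0,0,0,0,0.4],[0,-1.5,0,0,0,0,0.4],[0,-1.5,0,0,0,0,0.4],[0,-1.5,0,0,0,0,0.4],[0,-1,0,0,0,0,0.4],[0,0,0,0,0,0,0.4]]' | tail -c 700
python3 - <<'E'
from h import *
go(w(0,79,200),YAW+np.pi/2)
E
```

```text
[[-43.3 -74.7]
 [ 42.8 -74.5]]
time: 19.52
position: [490.3, -23.5, 204.6]
tool_rot: [-0.017, -0.707, 0.707, 0.018]
contact_force: [-0.7, 0.2, 0.3]
grip_width: 34.2
t 19.52 pos [490.3 -23.5 204.6] tun [ -0.9 -60.7] jawang -1.619 q [-0.55  0.66  0.87  2.01 -0.71  0.81 -0.88] F [-0.7  0.2  0.3] grip 34.2
tool axes in world x,y,z: [[-0.999, 0.048, 0.001], [-0.001, -0.0, -1.0], [-0.048, -0.999, 0.0]]
shift cm [ -0.11   0.46 -13.97] turn [-0.01  0.08  0.08]
```

```bash
python3 -m inch '[[0,0,-1.5,0,0,0,0.5],[0,0,-2,0,0,0,0.5],[0,0,-2,0,0,0,0.5],[0,0,-2,0,0,0,0.5],[0,0,-2,0,0,0,0.5],[0,0,-1.5,0,0,0,0.5],[0,0,-0.5,0,0,0,0.5],[0,0,0,0,0,0,0.5],[0,0,0,0,0,0,0.5]]' | tail -c 700
python3 - <<'E'
from h import *
go(w(0,79,130),YAW+np.pi/2)
grab("side","pl12",(230,130,390,290),4)
E
```

```text
time: 20.27
position: [491.3, 109.6, 202.8]
tool_rot: [0.006, 0.713, -0.701, -0.017]
contact_force: [-0.1, -0.4, 0.3]
grip_width: 42.7
t 20.27 pos [491.3 109.6 202.8] tun [-6.5 72.4] jawang -1.604 q [-0.8   0.68  0.88  1.97 -0.73  0.85 -1.11] F [-0.1 -0.4  0.3] grip 42.7
tool axes in world x,y,z: [[-0.999, 0.033, 0.015], [-0.015, 0.018, -1.0], [-0.033, -0.999, -0.018]]
shift cm [-0.77  7.28 -0.52] turn [1.   0.98 0.88]
```

View pics/pl12.png

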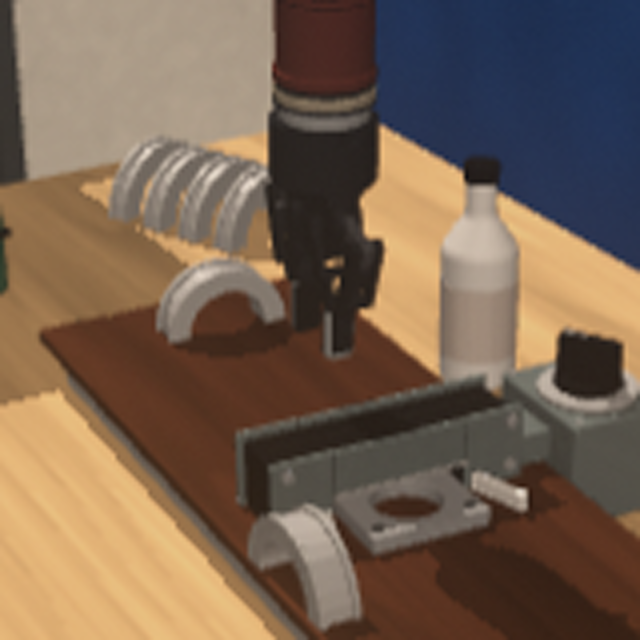

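```bash
python3 -m inch '[[-0.3,0,-0.2,0.4,0.4,0.3,0.5],[-0.3,0.4,-0.2,0.3,0.3,0.3,0.5],[-0.1,0.8,0,0.1,0.1,0.1,0.5],[0,0.8,0,0,0,0,0.5],[0,0.4,0,0,0,0,0.5],[0,0,0,0,0,0,0.5],[0,0,0,0,0,0,0.5]]' | tail -c 300;python3 - <<'E'
from h import *
go(w(0,79.5,120),YAW+np.pi/2)
grab("top","pl13",(170,150,330,290),5)
grab("side","pl13s",(230,130,390,290),4)
E
```

```text
time: 20.9
position: [499.0, 108.5, 176.0]
tool_rot: [0.019, 0.707, -0.707, -0.021]
contact_force: [-0.3, 0.6, -0.3]
grip_width: 42.6
t 20.90 pos [499.  108.5 176. ] tun [ 1.2 71.7] jawang -1.629 q [-0.78  0.73  0.85  1.98 -0.78  0.8  -1.1 ] F [-0.3  0.6 -0.3] grip 42.6
tool axes in world x,y,z: [[-0.998, 0.058, 0.003], [-0.003, 0.0, -1.0], [-0.058, -0.998, -0.0]]
shift cm [ 0.11  5.6  -0.78] turn [ 0.   -0.46  0.16]
```

View pics/pl13.png

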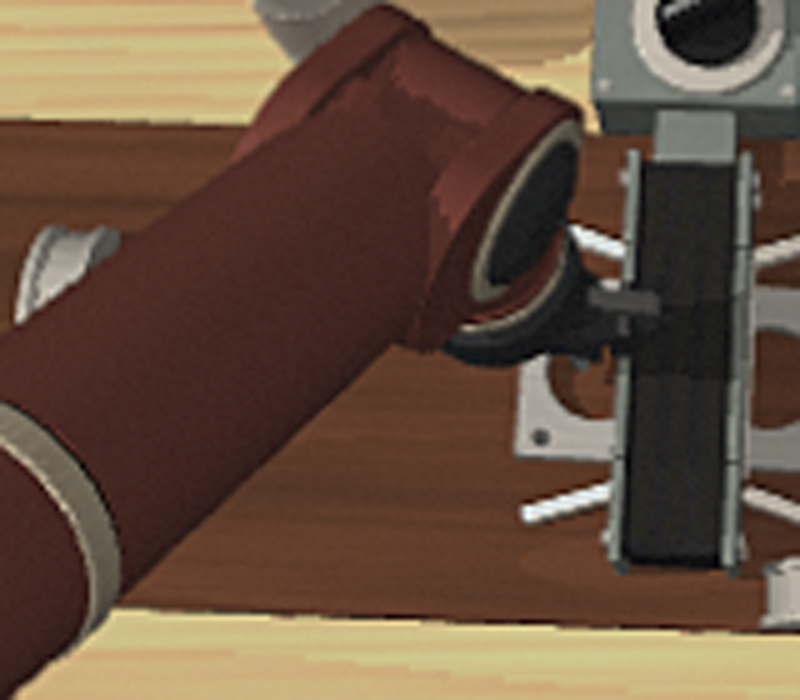

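View pics/pl13s.png

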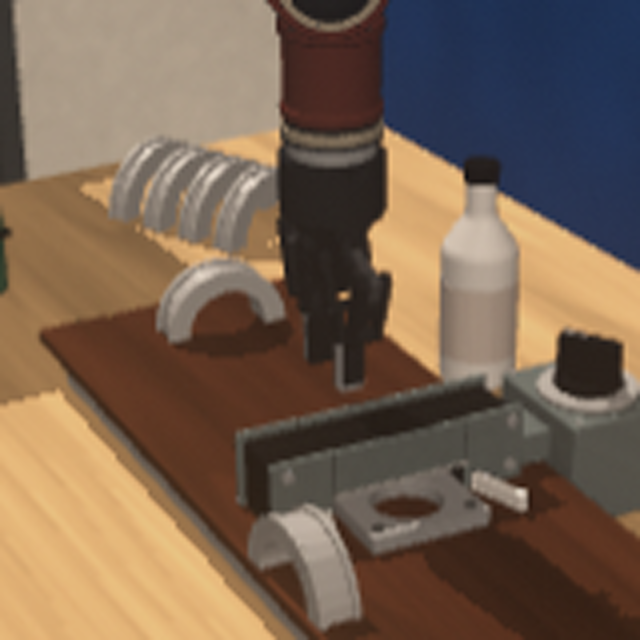

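```bash
python3 - <<'E'
from h import *
P=np.array([[514,458]],float)/5+[170,150]-.4
print(t(cast("top",P,57)).round(1))
E
python3 -m inch '[[0,0,-0.4,0,-0.2,0,0.5],[0,0.4,-0.3,0,-0.2,0,0.5],[0,0.8,0,0,0,0,0.5],[0,1,0,0,0,0,0.5],[0,1,0,0,0,0,0.5],[0,0.6,0,0,0,0,0.5],[0,0,0,0,0,0,0.5],[0,0,0,0,0,0,0.5]]' | tail -c 300;python3 - <<'E'
from h import *
go(w(0,79.5,120),YAW+np.pi/2)
grab("side","pl14s",(230,130,390,290),4)
E
```

```text
[[-44.7  83.2]]
time: 21.67
position: [499.4, 117.0, 134.2]
tool_rot: [0.016, 0.707, -0.707, -0.018]
contact_force: [0.4, -0.5, 0.1]
grip_width: 42.4
t 21.67 pos [499.4 117.  134.2] tun [ 1.2 80.1] jawang -1.620 q [-0.75  0.79  0.78  2.   -0.86  0.72 -1.05] F [ 0.4 -0.5  0.1] grip 42.4
tool axes in world x,y,z: [[-0.999, 0.049, 0.002], [-0.002, 0.001, -1.0], [-0.049, -0.999, -0.001]]
shift cm [0.11 1.42 0.06] turn [0.05 0.06 0.13]
```

View pics/pl14s.png

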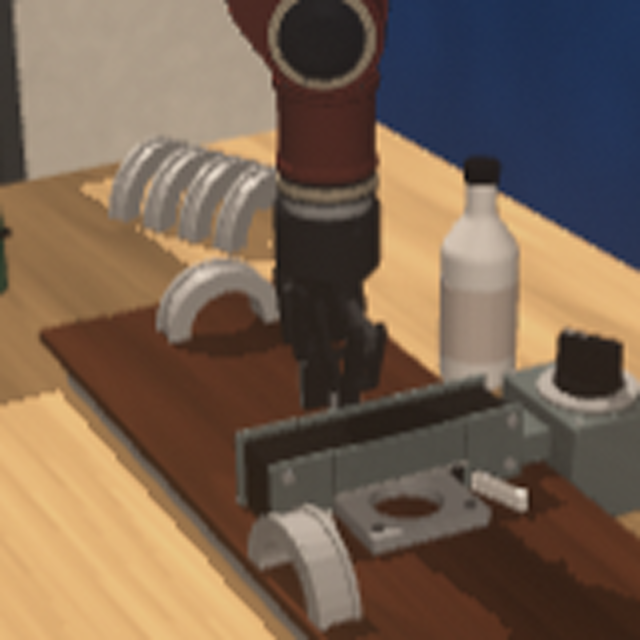

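```bash
python3 -m inch '[[0,0.5,0.1,0,0,0,0.5],[0,0.5,0,0,0,0,0.5],[0,0.3,0,0,0,0,0.5],[0,0,0,0,0,0,0.5],[0,0,0,0,0,0,0],[0,0,0,0,0,0,0],[0,0,0,0,0,0,0],[0,0,0,0,0,0,0],[0,0,0,0,0,0,0],[0,0,0,0,0,0,0]]' | tail -c 300;python3 - <<'E'
from h import *
go(w(0,218,120),YAW+np.pi/2)
grab("top","pl15",(170,150,330,290),5)
E
```

```text
time: 22.55
position: [501.2, 113.6, 129.8]
tool_rot: [0.021, 0.71, -0.704, -0.017]
contact_force: [-1.5, 0.3, 5.5]
grip_width: 0.0
t 22.55 pos [501.2 113.6 129.8] tun [ 3.2 76.9] jawang -1.624 q [-0.74  0.79  0.76  2.01 -0.88  0.7  -1.03] F [-1.5  0.3  5.5] grip 0.0
tool axes in world x,y,z: [[-0.999, 0.054, -0.005], [0.006, 0.008, -1.0], [-0.054, -0.999, -0.009]]
shift cm [  0.38   1.1  -14.1 ] turn [ 0.49 -0.22 -0.31]
```

View pics/pl15.png

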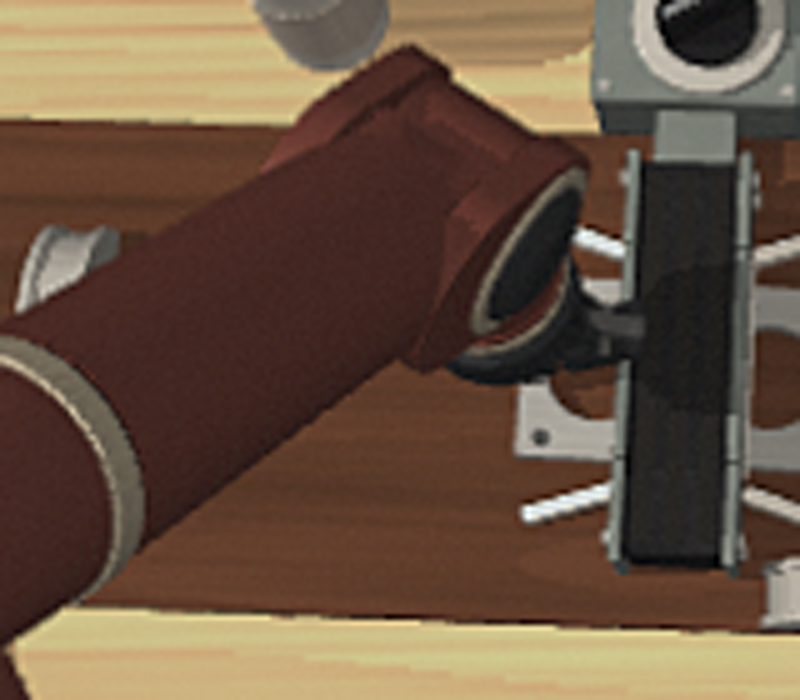

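The descent fell short, so the fingers shut on top of the plate. The plate hasn't moved: its corner is still at (514,458). I'll reopen and go lower.

```bash
python3 -m inch '[[0,-0.3,0,0,0,0,0.5],[0,-0.2,0,0,0,0,0.5],[0,0,0,0,0,0,0.5],[0.2,0,-0.1,0.2,-0.1,-0.2,0.5],[0.1,0,-0.1,0.2,-0.1,-0.1,0.5],[0,0,0,0,0,0,0.5],[0,0,0,0,0,0,0.5]]' | tail -c 300;python3 - <<'E'
from h import *
go(w(0,79.5,120),YAW+np.pi/2)
E
```

```text
time: 23.18
position: [497.1, 117.1, 133.5]
tool_rot: [0.016, 0.707, -0.707, -0.018]
contact_force: [0.5, -0.1, -0.5]
grip_width: 43.0
t 23.18 pos [497.1 117.1 133.5] tun [-1.  80.1] jawang -1.619 q [-0.75  0.79  0.78  2.01 -0.86  0.72 -1.04] F [ 0.5 -0.1 -0.5] grip 43.0
tool axes in world x,y,z: [[-0.999, 0.048, 0.003], [-0.003, 0.001, -1.0], [-0.048, -0.999, -0.001]]
shift cm [-0.11  1.35  0.06] turn [0.03 0.1  0.19]
```

```bash
python3 -m inch '[[0,0.4,0.1,0,0,0,0.5],[0,0.5,0,0,0,0,0.5],[0,0.4,0,0,0,0,0.5],[0,0.2,0,0,0,0,0.5],[0,0,0,0,0,0,0.5]]' | tail -c 300;python3 - <<'E'
from h import *
go(w(0,79.5,120),YAW+np.pi/2)
E
```

```text
time: 23.6
position: [497.6, 115.6, 128.6]
tool_rot: [0.019, 0.711, -0.702, -0.018]
contact_force: [0.1, -0.4, 0.5]
grip_width: 42.8
t 23.60 pos [497.6 115.6 128.6] tun [-0.5 78.7] jawang -1.623 q [-0.74  0.79  0.76  2.01 -0.88  0.7  -1.02] F [ 0.1 -0.4  0.5] grip 42.8
tool axes in world x,y,z: [[-0.999, 0.052, -0.001], [0.001, 0.013, -1.0], [-0.052, -0.999, -0.013]]
shift cm [-0.05  0.86 -0.07] turn [ 0.73 -0.12 -0.03]
```

Run:
```python
from h import *
p,d=grab("side","pl16s",(270,180,370,260),8)
p,d=grab("top","pl16",(250,180,330,260),8)
x0=250
for (u,v) in [(291,214),(296,215),(300,215),(293,218),(297,218),(286,214)]:
    z=d[v,u];c=vision.camera_info("top");T=c['camera_from_world']
    K=np.array([[c['fx'],0,c['cx']],[0,c['fy'],c['cy']],[0,0,1]])
    a=cv2.undistortPoints(np.array([[[u,v]]],float),K,c['D'])[0,0];P=np.linalg.inv(T)@np.r_[a*z,z,1];print((u,v),t(P[:2]).round(1),P[2].round(1))
```

```text
(291, 214) [ 0.2 30.6] 164.8
(296, 215) [-0.7 19.6] 160.6
(300, 215) [ 0.4 10.9] 156.9
(293, 218) [-5.7 27. ] 150.7
(297, 218) [-7.3 17.1] 159.4
(286, 214) [-4.8 39.6] 185.2
```

View pics/pl16s.png

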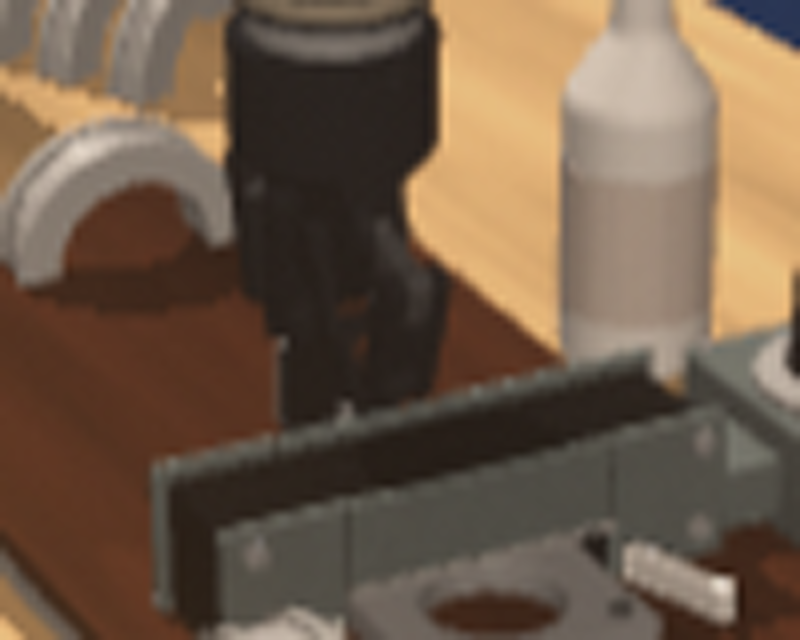

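View pics/pl16.png

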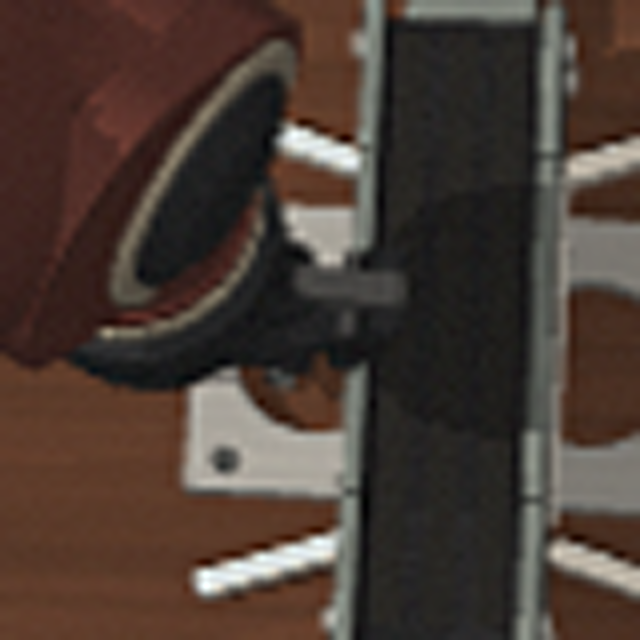

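```bash
python3 -m inch '[[0,0.3,0,0,0,0,0.5],[0,0.4,0,0,0,0,0.5]]' | tail -c 300;python3 - <<'E'
from h import *
go(w(0,79.5,120),YAW+np.pi/2);s=r.get_state();print(s['wrist_torque'],s['joint_torque'].round(1))
E
```

```text
time: 23.87
position: [498.5, 114.8, 127.3]
tool_rot: [0.02, 0.713, -0.7, -0.018]
contact_force: [-15.6, 9.3, 60.3]
grip_width: 43.0
t 23.87 pos [498.5 114.8 127.3] tun [ 0.5 77.9] jawang -1.625 q [-0.73  0.79  0.75  2.01 -0.89  0.7  -1.01] F [-15.6   9.3  60.3] grip 43.0
tool axes in world x,y,z: [[-0.999, 0.054, -0.003], [0.003, 0.018, -1.0], [-0.054, -0.998, -0.018]]
shift cm [ 0.05  0.73 -0.14] turn [ 1.03 -0.25 -0.15]
[-1.18812813  2.96903548 -0.68935547] [  4.9 -15.5   3.   -6.7  -1.1  -3.2   0.8]
```

60 N upward, with a moment that puts the contact at about y≈30. The gripper's knuckle is landing on the coil's top flange. I'll back up and re-approach farther out, with a narrower opening.

```bash
python3 -m inch '[[0,-0.6,0,0,0,0,0.4],[0,-0.6,-0.2,0.3,0,0,0.4],[0,-0.1,-0.4,0.4,0,0,0.4],[0,0,-0.3,0.2,0,0,0.4],[0,0,0,0,0,0,0.4],[0,0,0,0,0,0,0.4]]' | tail -c 300;python3 - <<'E'
from h import *
go(w(0,86,120),YAW+np.pi/2)
p,d=grab("side","pl17s",(200,110,440,290),3.3)
p,d=grab("top","pl17",(150,110,350,290),4)
E
```

```text
time: 24.37
position: [499.2, 124.5, 139.9]
tool_rot: [-0.02, -0.707, 0.707, 0.018]
contact_force: [0.9, -1.0, -0.5]
grip_width: 34.2
t 24.37 pos [499.2 124.5 139.9] tun [ 0.6 87.7] jawang -1.625 q [-0.78  0.78  0.79  2.   -0.85  0.73 -1.07] F [ 0.9 -1.  -0.5] grip 34.2
tool axes in world x,y,z: [[-0.999, 0.054, -0.002], [0.002, -0.0, -1.0], [-0.054, -0.999, 0.0]]
shift cm [0.07 1.99 0.17] turn [-0.01 -0.23 -0.14]
```

View pics/pl17s.png

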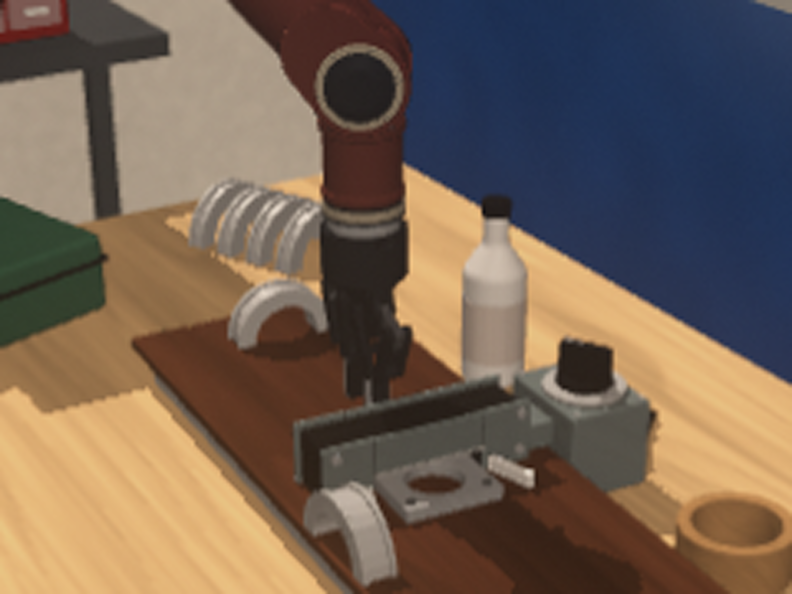

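View pics/pl17.png

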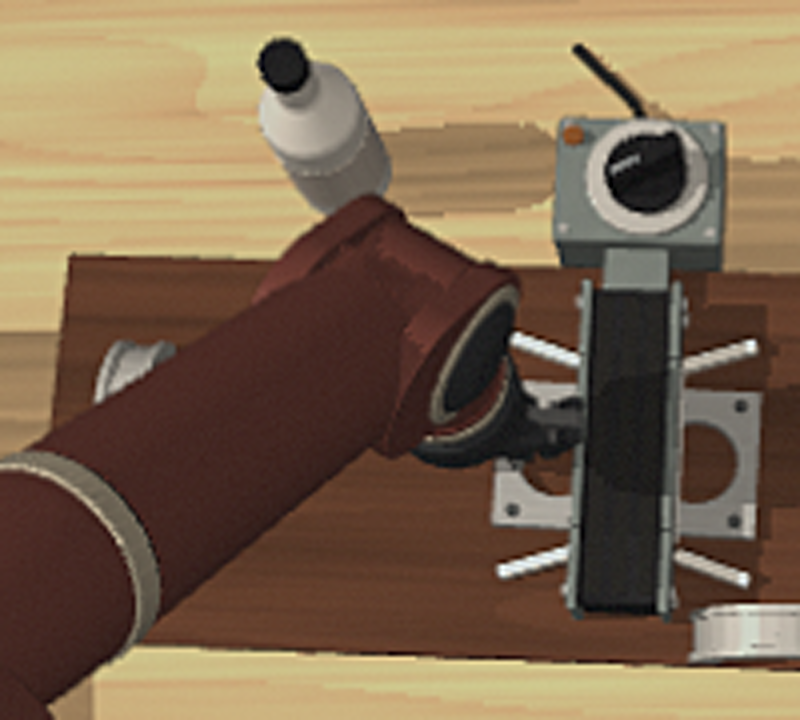

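```bash
python3 - <<'E'
from h import *
P=np.array([[493,526],[755,540],[761,393]],float)/4+[150,110]-.4
q=t(cast("top",P,57));print(q.round(1),(q[0]+q[2])/2)
E
python3 -m inch '[[0,0.4,0,0,0,0,0.4],[0,0.5,0,0,0,0,0.4],[0,0.5,0,0,0,0,0.4],[0,0.4,0,0,0,0,0.4],[0,0.1,0,0,0,0,0.4],[0,0,0,0,0,0,0.4]]' | tail -c 300;python3 - <<'E'
from h import *
go(w(0,86,120),YAW+np.pi/2)
E
```

```text
[[-44.4  82.1]
 [-47.3 -77.9]
 [ 44.6 -78.6]] [0.11810697 1.76407339]
time: 24.97
position: [500.5, 121.7, 120.1]
tool_rot: [-0.022, -0.706, 0.708, 0.018]
contact_force: [-0.2, 1.1, 0.1]
grip_width: 34.0
t 24.97 pos [500.5 121.7 120.1] tun [ 2.1 84.9] jawang -1.628 q [-0.75  0.81  0.76  2.01 -0.89  0.69 -1.04] F [-0.2  1.1  0.1] grip 34.0
tool axes in world x,y,z: [[-0.998, 0.057, -0.005], [0.005, -0.002, -1.0], [-0.057, -0.998, 0.002]]
shift cm [ 0.21  0.01 -0.11] turn [-0.12 -0.41 -0.3 ]
```

Down at 120 with no contact force. Closing now.

```bash
python3 -m inch '[[0,0,0,0,0,0,0],[0,0,0,0,0,0,0],[0,0,0,0,0,0,0],[0,0,0,0,0,0,0],[0,0,0,0,0,0,0],[0,0,0,0,0,0,0]]' | tail -c 300;python3 - <<'E'
from h import *
go(w(0,218,120),YAW+np.pi/2)
E
```

```text
time: 25.47
position: [501.0, 117.1, 120.7]
tool_rot: [-0.024, -0.704, 0.71, 0.019]
contact_force: [-0.1, -0.3, 2.7]
grip_width: 10.8
t 25.47 pos [501.  117.1 120.7] tun [ 2.8 80.4] jawang -1.632 q [-0.75  0.81  0.76  2.01 -0.89  0.69 -1.04] F [-0.1 -0.3  2.7] grip 10.8
tool axes in world x,y,z: [[-0.998, 0.061, -0.008], [0.007, -0.009, -1.0], [-0.061, -0.998, 0.009]]
shift cm [  0.43  -0.06 -13.76] turn [-0.5  -0.64 -0.44]
```

```bash
python3 -m inch '[[0,0,-0.6,0,-0.1,0,0],[0,0,-1.2,-0.1,-0.1,-0.1,0],[0,0,-1.2,-0.1,-0.1,-0.1,0],[0.1,0,-1.2,-0.1,-0.1,-0.1,0],[0.1,0,-1.2,0,-0.1,0,0],[0.1,0,-1.2,0,0,0,0],[0,0,-0.8,0,0,0,0],[0,0,0,0,0,0,0],[0,0,0,0,0,0,0]]' | tail -c 300;python3 - <<'E'
from h import *
go(w(0,218,120),YAW+np.pi/2)
grab("side","pl18s",(200,110,440,290),3.3)
E
```

```text
time: 26.22
position: [503.6, 176.2, 120.7]
tool_rot: [-0.027, -0.693, 0.72, 0.02]
contact_force: [0.2, -2.7, 1.7]
grip_width: 11.1
t 26.22 pos [503.6 176.2 120.7] tun [  2.4 139.5] jawang -1.637 q [-0.88  0.85  0.81  1.95 -0.86  0.73 -1.19] F [ 0.2 -2.7  1.7] grip 11.1
tool axes in world x,y,z: [[-0.998, 0.066, -0.012], [0.01, -0.038, -0.999], [-0.066, -0.997, 0.037]]
shift cm [ 0.37 -0.23 -7.85] turn [-2.14 -0.95 -0.68]
```

View pics/pl18s.png

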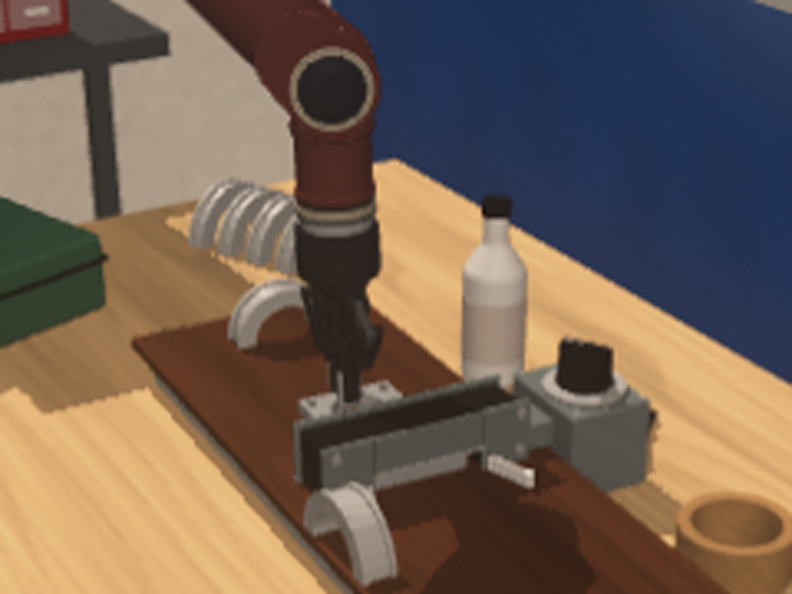

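```bash
python3 -m inch '[[0.1,0,-0.4,-0.6,-0.2,-0.1,0],[0.1,0,-1,-0.6,-0.2,-0.1,0],[0.1,0,-1,-0.6,-0.2,-0.1,0],[0,0,-1,-0.5,-0.1,-0.1,0],[0,0,-1,-0.4,0,0,0],[0,0,-0.8,-0.2,0,0,0],[0,0,0,0,0,0,0],[0,0,0,0,0,0,0]]' | tail -c 300;python3 - <<'E'
from h import *
go(w(0,218,120),YAW+np.pi/2)
grab("side","pl19s",(200,110,440,290),3.3)
grab("top","pl19",(150,110,350,290),4)
P=np.array([[175,200],[174,233],[192,197],[192,233]])
print(t(cast("top",P,75)).round(1))
E
```

```text
time: 26.93
position: [504.3, 213.5, 120.7]
tool_rot: [-0.027, -0.704, 0.709, 0.02]
contact_force: [-0.4, -3.1, 2.5]
grip_width: 10.9
t 26.93 pos [504.3 213.5 120.7] tun [  1.3 176.8] jawang -1.638 q [-0.92  0.85  0.79  1.92 -0.88  0.76 -1.25] F [-0.4 -3.1  2.5] grip 10.9
tool axes in world x,y,z: [[-0.998, 0.067, -0.009], [0.009, -0.008, -1.0], [-0.067, -0.998, 0.007]]
shift cm [ 0.2   0.03 -4.12] turn [-0.43 -0.97 -0.53]
[[ 47.  330.2]
 [-36.2 324.2]
 [ 55.9 287.8]
 [-34.6 279.2]]
```

View pics/pl19s.png

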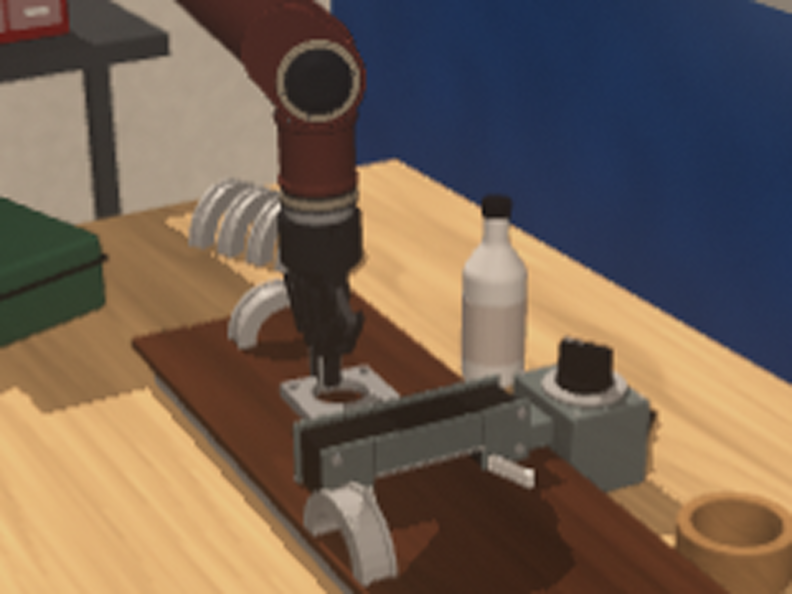

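View pics/pl19.png

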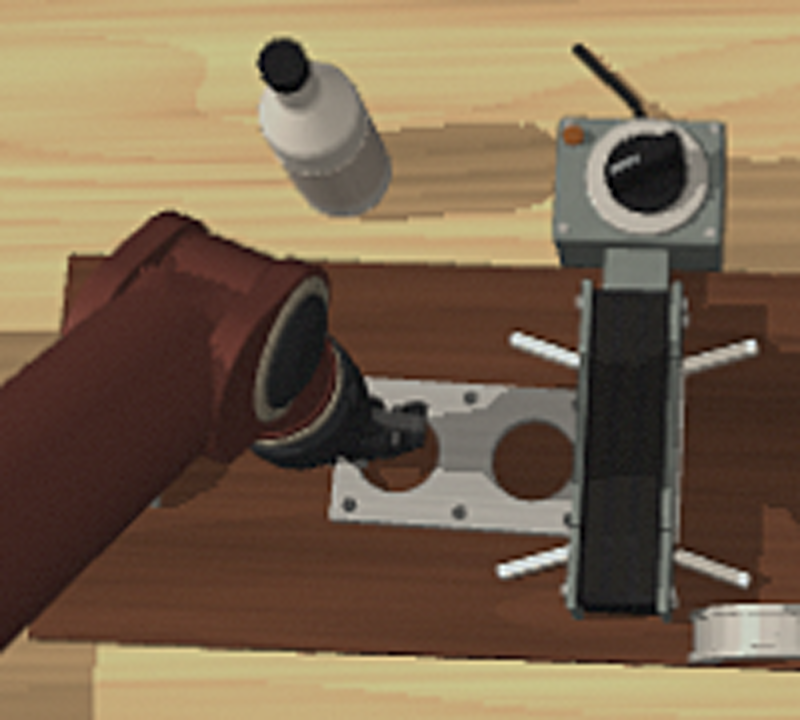

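```bash
python3 -m inch '[[0.1,0,-0.4,-0.4,-0.3,-0.2,0],[0,0,-1,-0.4,-0.2,-0.1,0],[0,0,-1,-0.3,-0.2,-0.1,0],[0,0,-1,-0.2,0,0,0],[0,0,-0.7,0,0,0,0],[0,0,-0.2,0,0,0,0],[0,0,0,0,0,0,0],[0,0,0,0,0,0,0]]' | tail -c 300;python3 - <<'E'
from h import *
go(w(0,218,120),YAW+np.pi/2)
grab("side","pl20s",(200,110,440,290),3.3)
p,d=grab("top","pl20",(150,110,350,290),4)
E
```

```text
time: 27.7
position: [505.7, 243.3, 120.7]
tool_rot: [-0.024, -0.705, 0.708, 0.022]
contact_force: [-0.0, -3.0, 2.2]
grip_width: 10.9
t 27.70 pos [505.7 243.3 120.7] tun [  1.2 206.6] jawang -1.636 q [-0.96  0.87  0.8   1.88 -0.87  0.79 -1.31] F [-0.  -3.   2.2] grip 10.9
tool axes in world x,y,z: [[-0.998, 0.065, -0.003], [0.002, -0.004, -1.0], [-0.065, -0.998, 0.004]]
shift cm [ 0.14  0.06 -1.13] turn [-0.25 -0.89 -0.15]
```

View pics/pl20s.png

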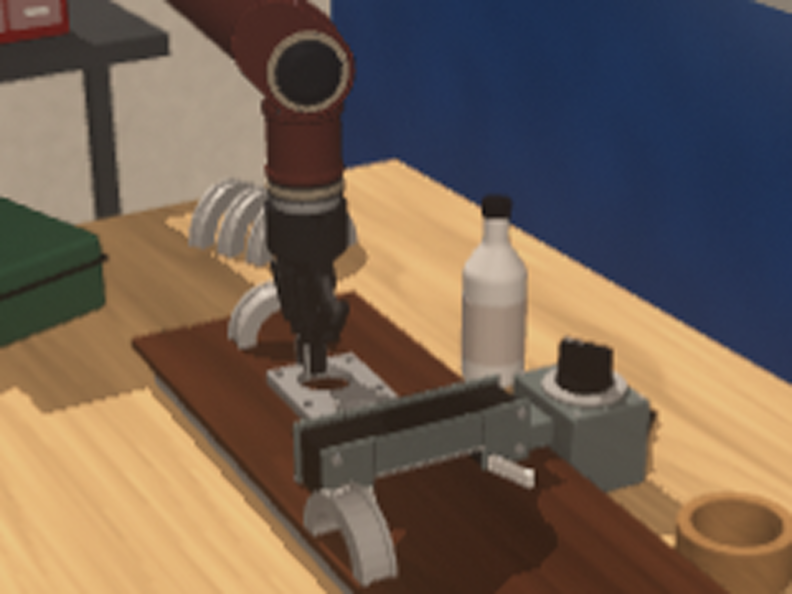

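View pics/pl20.png

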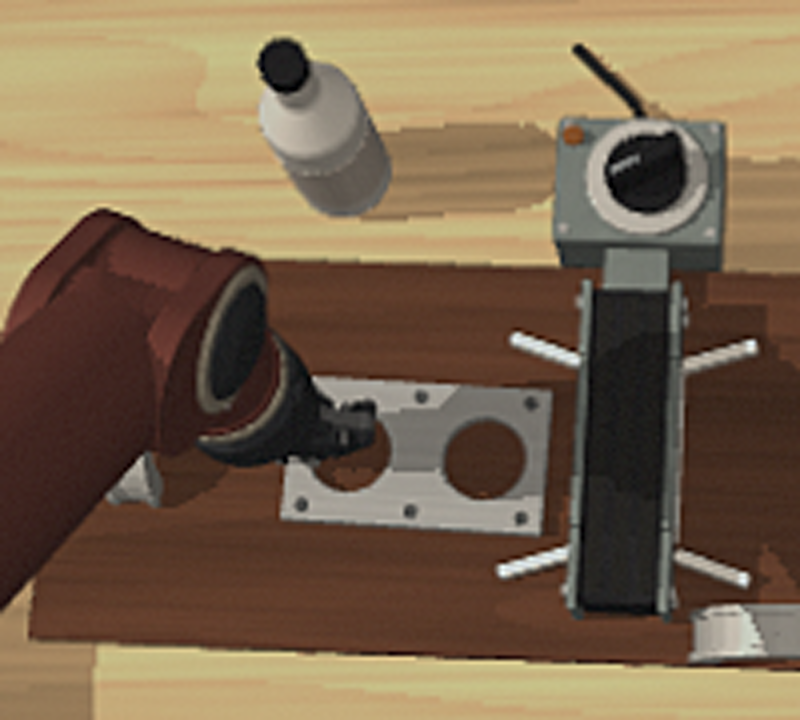

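```bash
python3 -m inch '[[0,0,-0.4,-0.2,-0.3,0,0],[0,0,-0.5,0,-0.2,0,0],[0,0,-0.3,0,-0.1,0,0],[0,0,0,0,0,0,0],[0,0,0,0,0,0,0]]' | tail -c 300;python3 - <<'E'
from h import *
go(w(0,218,120),YAW+np.pi/2)
p,d=grab("top","pl21",(150,110,350,290),4)
E
```

```text
time: 28.22
position: [506.0, 250.4, 120.7]
tool_rot: [-0.022, -0.704, 0.709, 0.021]
contact_force: [-0.1, -3.4, 1.7]
grip_width: 11.3
t 28.22 pos [506.  250.4 120.7] tun [  1.1 213.7] jawang -1.630 q [-0.97  0.88  0.8   1.86 -0.87  0.8  -1.32] F [-0.1 -3.4  1.7] grip 11.3
tool axes in world x,y,z: [[-0.998, 0.059, -0.002], [0.001, -0.007, -1.0], [-0.06, -0.998, 0.007]]
shift cm [ 0.12  0.06 -0.43] turn [-0.42 -0.56 -0.08]
```

View pics/pl21.png

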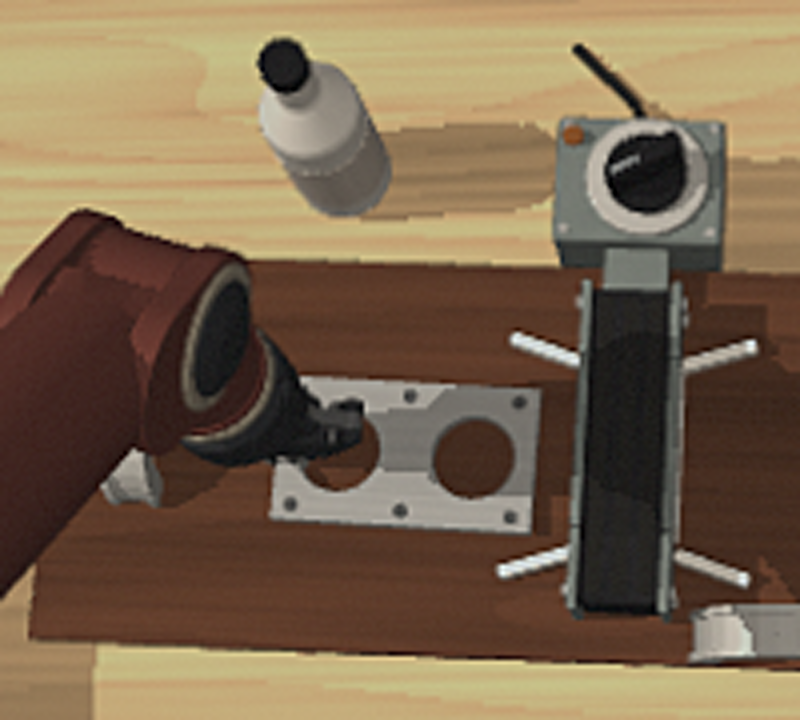

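```bash
python3 - <<'E'
from h import *
P=np.array([[270,517],[530,534],[541,389]],float)/4+[150,110]-.4
q=t(cast("top",P,57));print(q.round(1),(q[0]+q[2])/2)
E
python3 -m inch '[[0,0,0,0,0,0,0.25],[0,0,0,0,0,0,0.25],[0,0,0,0,0,0,0.25],[0,-0.6,0,0,0,0,0.25],[0,-1.2,0,0,0,0,0.25],[0,-1.5,0,0,0,0,0.25],[0,-2,0,0,0,0,0.25],[0,-2,0,0,0,0,0.25],[0,-2,0,0,0,0,0.25],[0,-2,0,0,0,0,0.25],[0,-1,0,0,0,0,0.5],[0,0,0,0,0,0,1]]' | tail -c 300;python3 - <<'E'
from h import *
go(w(170,-2,235),YAW+np.pi/2-1.05)
p,d=grab("top","pl22",(150,110,350,290),4)
E
```

```text
[[-43.8 220.4]
 [-48.5  59.2]
 [ 42.6  57.5]] [ -0.58580954 138.92346203]
time: 29.27
position: [502.8, 260.6, 253.0]
tool_rot: [0.015, 0.71, -0.703, -0.022]
contact_force: [1.0, -0.3, -0.3]
grip_width: 44.3
t 29.27 pos [502.8 260.6 253. ] tun [ -2.5 223.8] jawang -1.623 q [-1.07  0.72  0.96  1.75 -0.68  1.05 -1.48] F [ 1.  -0.3 -0.3] grip 44.3
tool axes in world x,y,z: [[-0.999, 0.052, 0.009], [-0.009, 0.01, -1.0], [-0.052, -0.999, -0.01]]
shift cm [-17.31   1.41  22.56] turn [ 0.24 60.05  0.79]
```

View pics/pl22.png

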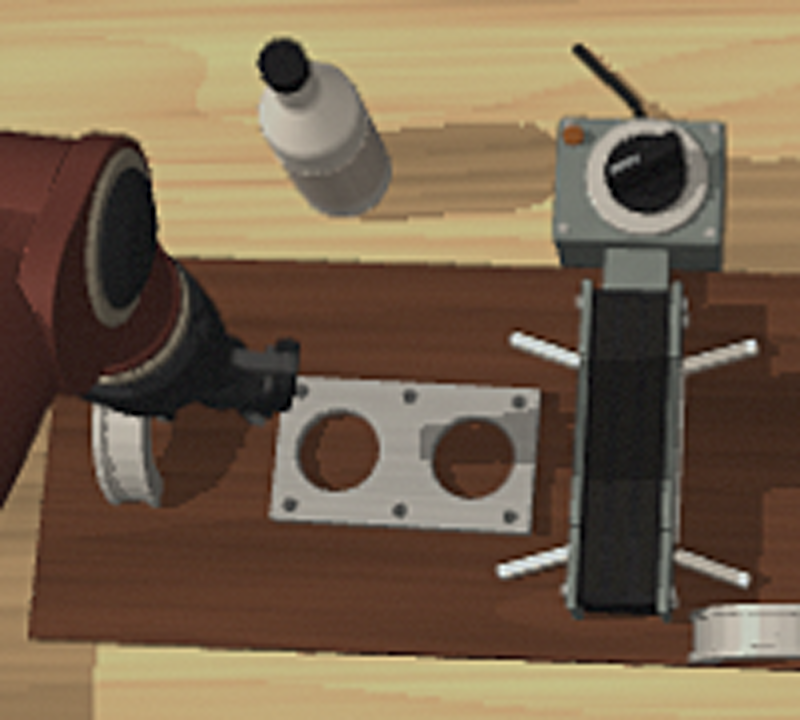

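```bash
python3 -m inch '[[0,-0.5,1.2,0,0,0,1],[0,-0.3,2,0,0,0,1],[0,0,2.5,0,0,0,1],[0,0,2.5,0,0,0,1],[0,0,2.5,0,0,0,1],[0,0,2.5,0,0,0,1],[0,0,2.5,0,0,0,1],[0,0,2.5,0,0,0,1],[0,0,1.5,0,0,0,1],[0,0,0,0,0,0,1],[0,0,0,0,5,0,1],[0,0,0,0,5,0,1],[0,0,0,0,5,0,1],[0,0,0,0,5,0,1],[0,0,0,0,5,0,1],[0,0,0,0,5,0,1],[0,0,0,0,5,0,1],[0,0,0,0,5,0,1],[0,0,0,0,5,0,1],[0,0,0,0,5,0,1]]' | tail -c 300;python3 - <<'E'
from h import *
go(w(170,-2,235),YAW+np.pi/2-1.05)
E
```

```text
time: 30.98
position: [477.4, 57.8, 243.1]
tool_rot: [-0.309, -0.622, 0.63, 0.346]
contact_force: [-0.1, 0.5, -0.4]
grip_width: 85.5
t 30.98 pos [477.4  57.8 243.1] tun [-17.8  19.9] jawang -2.533 q [-0.86  0.75  1.2   1.97 -0.8   1.08 -1.82] F [-0.1  0.5 -0.4] grip 85.5
tool axes in world x,y,z: [[-0.57, 0.821, 0.041], [-0.052, 0.014, -0.999], [-0.82, -0.571, 0.034]]
shift cm [-13.22  -0.21 -13.54] turn [-2.13  7.82  2.23]
```

q3 is nearing its limit at 1.20 of 1.32. I'll unwind the other way, counter-clockwise by about 172°, which gives the same grasp with the arm back in its original configuration.

```bash
python3 -m inch '[[0,0,0,0,-5,0,1],[0,0,0,0,-6,0,1],[0,0,0,0,-6,0,1],[0,0,0,0,-6,0,1],[0,0,0,0,-6,0,1],[0,0,0,0,-6,0,1],[0,0,0,0,-6,0,1],[0,0,0,0,-6,0,1],[0,0,0,0,-6,0,1],[0,0,0,0,-6,0,1]]' | tail -c 300;python3 - <<'E'
from h import *
go(w(170,-2,235),YAW+np.pi/2-1.05)
E
```

```text
time: 31.82
position: [471.0, 68.9, 233.7]
tool_rot: [-0.07, 0.712, -0.699, 0.017]
contact_force: [0.2, 0.7, 0.4]
grip_width: 85.2
t 31.82 pos [471.   68.9 233.7] tun [-24.8  30.7] jawang -1.448 q [-0.75  0.61  0.89  1.97 -0.6   0.93 -0.98] F [0.2 0.7 0.4] grip 85.2
tool axes in world x,y,z: [[-0.99, -0.124, 0.073], [-0.076, 0.014, -0.997], [0.123, -0.992, -0.024]]
shift cm [-18.55  -1.65   6.57] turn [-1.4  70.09  4.49]
```

```bash
python3 -m inch '[[0,-0.3,0,0,-6,0,1],[0,-0.3,0,0,-6,0,1],[0,-0.3,0,0,-6,0,1],[0,-0.3,0,0,-6,0,1],[0,0,0,0,-6,0,1],[0,0,0,0,-6,0,1],[0,0,0,0,-6,0,1],[0,0,0,0,-6,0,1],[0,0,0,0,-6,0,1],[0,0,0,0,-6,0,1],[0,0,0,0,-6,0,1],[0,0,0,0,-6,0,1],[0,0,0,0,-6,0,1],[0,0,0,0,-6,0,1],[0,0,0,0,-6,0,1]]' | tail -c 300;python3 - <<'E'
from h import *
go(w(170,-2,235),YAW+np.pi/2-1.05)
E
```

```text
time: 33.07
position: [461.3, 82.4, 236.2]
tool_rot: [0.571, -0.474, 0.407, -0.533]
contact_force: [-0.0, 0.3, -0.2]
grip_width: 85.7
t 33.07 pos [461.3  82.4 236.2] tun [-35.1  43.8] jawang 0.226 q [-0.48  0.49  0.4   1.96 -0.28  0.85  0.31] F [-0.   0.3 -0.2] grip 85.7
tool axes in world x,y,z: [[0.219, -0.975, -0.04], [-0.108, 0.017, -0.994], [0.97, 0.223, -0.102]]
shift cm [ 9.9  -2.17 18.41] turn [  5.53 -14.17  -3.03]
```

```bash
python3 -m inch '[[0.6,-0.4,1,0.7,-1.2,-0.4,1],[0.9,-0.4,1.8,0.7,-1.2,-0.4,1],[0.9,-0.3,1.8,0.7,-1.2,-0.4,1],[0.9,-0.3,1.8,0.7,-1.2,-0.4,1],[0.9,-0.2,1.8,0.6,-1.2,-0.3,1],[0.9,-0.2,1.8,0.5,-1.2,-0.3,1],[0.9,0,1.8,0.4,-1.2,-0.2,1],[0.9,0,1.8,0.3,-1.2,-0.1,1],[0.4,0,1,0.2,-0.8,0,1],[0,0,0,0,0,0,1],[0,0,0,0,0,0,1]]' | tail -c 300;python3 - <<'E'
from h import *
go(w(170,-2,235),YAW+np.pi/2-1.05)
E
```

```text
time: 33.98
position: [621.1, 67.6, 232.8]
tool_rot: [0.602, -0.395, 0.368, -0.589]
contact_force: [-0.8, 0.5, -0.2]
grip_width: 85.2
t 33.98 pos [621.1  67.6 232.8] tun [125.2  36.9] jawang 0.431 q [-0.33  0.68  0.33  1.57 -0.26  0.98  0.52] F [-0.8  0.5 -0.2] grip 85.2
tool axes in world x,y,z: [[0.417, -0.909, -0.022], [-0.042, 0.005, -0.999], [0.908, 0.417, -0.036]]
shift cm [ 5.51 -0.42  2.16] turn [ 2.03 -2.33 -1.29]
```

```bash
python3 -m inch '[[0.8,0,0.3,0.5,-0.6,-0.3,1],[1,0,0.4,0.5,-0.6,-0.3,1],[1,0,0.4,0.4,-0.5,-0.3,1],[1,0,0.4,0.3,-0.3,-0.2,1],[0.7,0,0.3,0.2,0,-0.1,1],[0.2,0,0.1,0,0,0,1],[0,0,0,0,0,0,1],[0,0,0,0,0,0,1]]' | tail -c 300;python3 - <<'E'
from h import *
go(w(170,-2,175),YAW+np.pi/2-1.05)
grab("side","sw9",(300,120,460,280),4)
E
```

```text
time: 34.65
position: [659.2, 29.5, 230.9]
tool_rot: [0.603, -0.372, 0.37, -0.601]
contact_force: [-0.5, 0.4, -0.6]
grip_width: 85.2
t 34.65 pos [659.2  29.5 230.9] tun [165.1   0.7] jawang 0.467 q [-0.26  0.72  0.32  1.48 -0.25  0.98  0.6 ] F [-0.5  0.4 -0.6] grip 85.2
tool axes in world x,y,z: [[0.45, -0.893, -0.001], [-0.004, -0.001, -1.0], [0.893, 0.45, -0.004]]
shift cm [0.48 5.58 0.31] turn [ 0.23 -0.23 -0.07]
```

View pics/sw9.png

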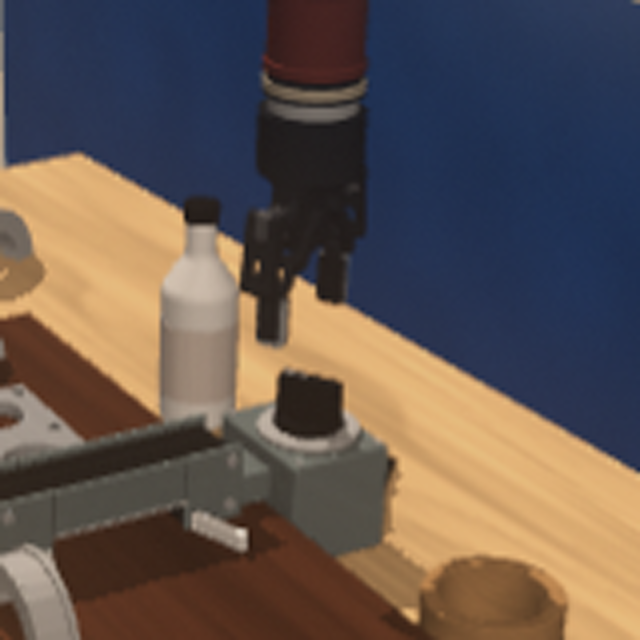

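Above the handle and aligned. Descending.

```bash
python3 -m inch '[[0.2,0.4,0.1,0.1,-0.1,0,1],[0.2,0.9,0.1,0.1,-0.1,0,1],[0.1,1,0.1,0,0,0,1],[0,1,0,0,0,0,1],[0,1,0,0,0,0,1],[0,0.7,0,0,0,0,1],[0,0.2,0,0,0,0,1],[0,0,0,0,0,0,1]]' | tail -c 300;python3 - <<'E'
from h import *
go(w(170,-2,175),YAW+np.pi/2-1.05)
E
```

```text
time: 35.37
position: [662.6, 28.7, 171.1]
tool_rot: [0.604, -0.371, 0.366, -0.603]
contact_force: [0.3, 0.2, 0.2]
grip_width: 85.4
t 35.37 pos [662.6  28.7 171.1] tun [1.686e+02 1.000e-01] jawang 0.474 q [-0.24  0.79  0.3   1.52 -0.28  0.88  0.63] F [0.3 0.2 0.2] grip 85.4
tool axes in world x,y,z: [[0.456, -0.89, -0.005], [-0.006, 0.003, -1.0], [0.89, 0.456, -0.004]]
shift cm [ 0.25 -0.39  0.02] turn [ 0.22  0.17 -0.29]
```

```bash
python3 -m inch '[[0.2,-0.4,0,0,0,0,1],[0,-0.2,0,0,0,0,1],[0,0,0,0,0,0,0],[0,0,0,0,0,0,0],[0,0,0,0,0,0,0],[0,0,0,0,0,0,0],[0,0,0,0,0,0,0],[0,0,0,0,0,0,0],[0,0,0,0,0,0,0],[0,0,0,0,0,0,0],[0,0,0,0,0,0,0]]' | tail -c 300;python3 - <<'E'
from h import *
go(w(170,-2,175),YAW+np.pi/2)
E
```

```text
time: 36.28
position: [665.2, 26.9, 180.4]
tool_rot: [-0.603, 0.369, -0.368, 0.604]
contact_force: [0.4, -0.6, -0.5]
grip_width: 13.0
t 36.28 pos [665.2  26.9 180.4] tun [171.3  -1.6] jawang 0.474 q [-0.24  0.78  0.3   1.51 -0.27  0.89  0.63] F [ 0.4 -0.6 -0.5] grip 13.0
tool axes in world x,y,z: [[0.457, -0.89, -0.003], [0.0, 0.003, -1.0], [0.89, 0.457, 0.001]]
shift cm [-0.03  0.54 -0.14] turn [ -0.16 -59.98  -0.1 ]
```

Gripped at 13.0 mm. I'll turn it back counter-clockwise to just past the off stop.

```bash
python3 -m inch '[[0,0,0,0,-5,0,0],[0,0,0,0,-5,0,0],[0,0,0,0,-5,0,0],[0,0,0,0,-5,0,0],[0,0,0,0,-5,0,0],[0,0,0,0,-5,0,0],[0,0,0,0,-5,0,0],[0,0,0,0,-5,0,0],[0,0,0,0,-5,0,0],[0,0,0,0,-5,0,0],[0,0,0,0,-5,0,0],[0,0,0,0,-4,0,0],[0,0,0,0,-3,0,0]]' | tail -c 300;python3 - <<'E'
from h import *
go(w(170,-2,175),YAW+np.pi/2);print(r.get_state()['wrist_torque'])
E
```

```text
time: 37.37
position: [664.3, 24.9, 180.5]
tool_rot: [-0.706, -0.007, 0.009, 0.708]
contact_force: [-0.2, 1.4, 1.1]
grip_width: 12.9
t 37.37 pos [664.3  24.9 180.5] tun [170.5  -3.6] jawang 1.595 q [-0.06  0.76 -0.01  1.51  0.01  0.87  1.52] F [-0.2  1.4  1.1] grip 12.9
tool axes in world x,y,z: [[1.0, 0.024, -0.003], [-0.003, 0.002, -1.0], [-0.024, 1.0, 0.002]]
shift cm [-0.03  0.55  0.16] turn [-0.14  4.22 -0.16]
[ 0.1724145  -0.04485728 -2.10634477]
```

Stop torque of 2.1 N m reached, 4° past off. Release, lift, and check.

```bash
python3 -m inch '[[0,0,0,0,0,0,1],[0,0,0,0,0,0,1],[0,0,0,0,0,0,1],[0,0,0,0,0,0,1],[0,0,0,0,0,0,1],[0,0,0,0,0,0,1],[0,-1,0,0,0,0,1],[0,-2.5,0,0,0,0,1],[0,-2.5,0,0,0,0,1],[0,-2.5,0,0,0,0,1],[0,-2.5,0,0,0,0,1],[0,-2,0,0,0,0,1],[0,0,0,0,0,0,1],[0,0,0,0,0,0,1]]' | tail -c 300;python3 - <<'E'
from h import *
grab("side","f1",(230,150,450,330),3.3)
grab("top","f1t",(140,110,400,300),3)
overlay("side","pics/f1_full.png","f1o",(340,190,440,260),7)
E
```

```text
time: 38.53
position: [664.2, 24.7, 319.6]
tool_rot: [0.707, 0.007, -0.01, -0.707]
contact_force: [-0.2, 0.1, -0.6]
grip_width: 85.3
```

View pics/f1o.png

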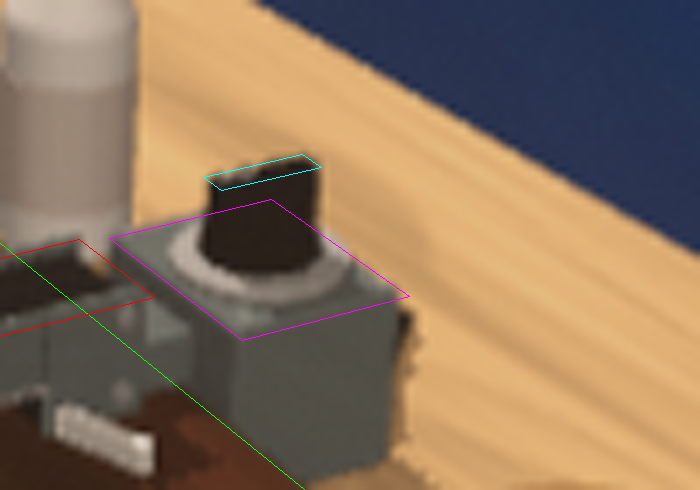

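View pics/f1.png

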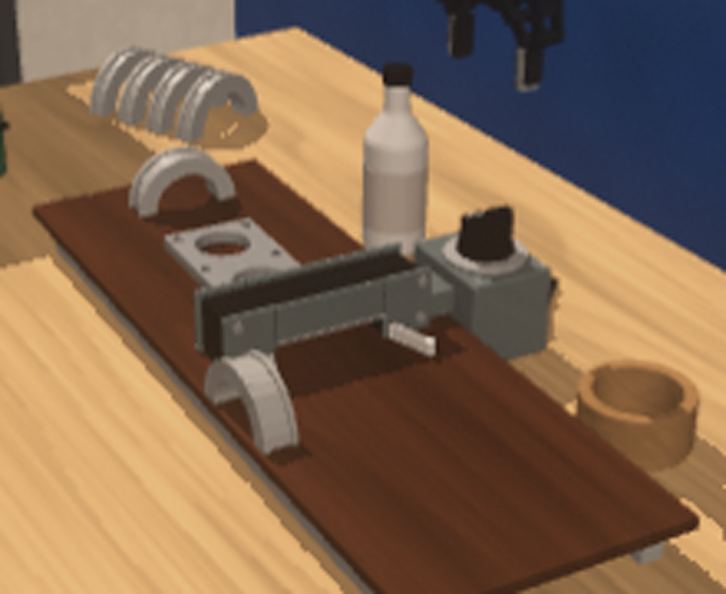

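View pics/f1t.png

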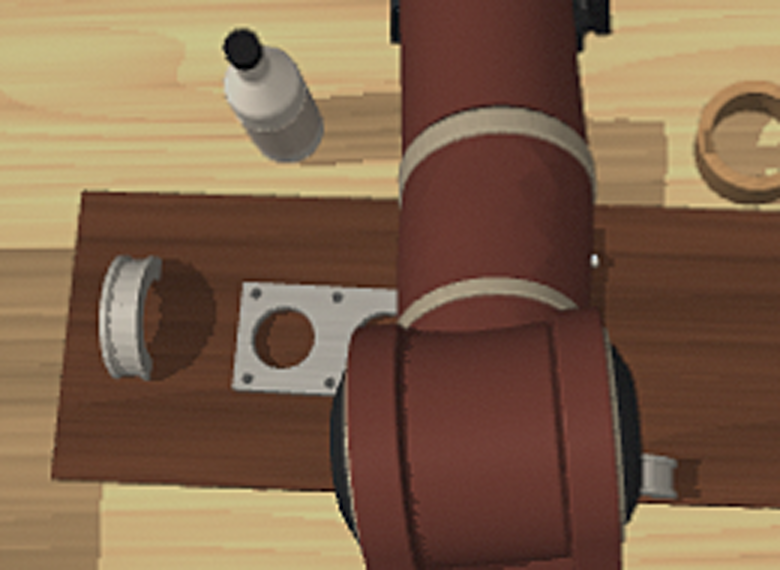

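Run:
```python
from h import *
a=cv2.imread("pics/side0.png");b=cv2.imread("pics/f1_full.png");c=cv2.imread("pics/sw9_full.png")
f=lambda p:cv2.cvtColor(p[205:240,362:395],cv2.COLOR_BGR2GRAY).astype(float)
print('off-vs-start',abs(f(a)-f(b)).mean(),'on-vs-start',abs(f(a)-f(c)).mean())
for n,y0,y1,x0,x1 in(('ringA',190,218,268,300),('ringB',254,290,288,322),('bottle',168,225,338,362),('tape',258,292,402,445)):
    print(n,abs(a[y0:y1,x0:x1].astype(float)-b[y0:y1,x0:x1]).mean().round(2))
m=(np.array([[233,388],[243,283]])/3+[140,110]-.4);print(t(cast("top",m,57)))
```

```text
off-vs-start 1.5316017316017316 on-vs-start 7.879653679653679
ringA 2.04
ringB 1.78
bottle 1.92
tape 2.31
[[-43.95639263 219.95505069]
 [ 44.87839597 218.90957201]]
```

```bash
python3 -c "
from plant import order
print(order.hand_in())"
```

```text
the job is handed in; nothing more can be done
None
```

I carried out the whole job in order and handed it in at about 39 s. There is one possible problem: a brief hard press of the gripper on the coil.

**What I did**
- I turned the switch on to its stop.
- I gripped the plate by its middle web, straightened it and slid it into the tunnel.
- I pushed it on from its rear web to about 5 mm past the tunnel's middle.
- I pulled it out flat by its front web from the far side, then turned the switch back off to its stop.

**Last checks**
- **Plate:** its centre is about 139 mm past the tunnel's middle, with x about 0. It lies flat, about 65 mm short of the half-ring.
- **Switch:** the handle matches the starting picture, so it is off.
- **Bystanders:** both half-rings, the bottle and the tape roll show no change from the first side picture.
- **Robot:** the gripper is open and well clear of everything.

**What went wrong**
- **Press on the coil:** on the outfeed side my first two descents stopped short because the gripper's knuckle was landing on the coil's top flange. On the second I pressed again to find the cause, and the wrist read about 60 N. That is under the 120 N wrist limit. If it counts as the gripper's body pressing on something, it is over the 40 N limit.
- **Fingers shut on the plate:** on the first of those descents the fingers closed on top of the plate. The plate did not move.
- **Joint 3:** it reached 1.20 of its 1.32 rad range, so I turned the wrist back the other way before going to the switch.

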